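Fill a kit box with ceramic ball feet and lay the empty cup in its cradle

TASK

Take the wooden cup of white balls from under the bench shelf, keeping clear of the shelf, and pour all six balls from it into the deep open wooden box, which stays about where it is. Then lay the empty cup on its side along the groove of the V-shaped cradle: let it settle there, midway along the groove, before you let go, and do not drop it. Leave the little chest, the shallow tray and the little house where they are.

Things in the scene. Friction and masses are not known exactly. Their poses are not given: they have to be found in the camera images.
- cup: Straight round wooden cup, open at the top, outer diameter 62 mm, height 75 mm, wall 3 mm, floor 4 mm, about 110 g empty; loose, upright under the shelf's front edge, six balls in it (filled to 48 mm). Origin: centre of its underside; z: along its axis to the mouth. The balls can jam: tip it well past level, and shake if need be.
- cup_rim (a point): Centre of the cup's mouth, 75 mm above the cup's origin along its axis.
- cup_mid (a point): Middle of the cup on its axis, 37.5 mm above the cup's origin.
- ball1_center (a point): Centre of white ceramic ball 1 of six alike, diameter 24 mm, 16 g, in the cup at the start; rolls freely. Its axes mean nothing.
- ball2_center (a point): Centre of white ceramic ball 2 of six alike, diameter 24 mm, 16 g, in the cup at the start; rolls freely. Its axes mean nothing.
- ball3_center (a point): Centre of white ceramic ball 3 of six alike, diameter 24 mm, 16 g, in the cup at the start; rolls freely. Its axes mean nothing.
- ball4_center (a point): Centre of white ceramic ball 4 of six alike, diameter 24 mm, 16 g, in the cup at the start; rolls freely. Its axes mean nothing.
- ball5_center (a point): Centre of white ceramic ball 5 of six alike, diameter 24 mm, 16 g, in the cup at the start; rolls freely. Its axes mean nothing.
- ball6_center (a point): Centre of white ceramic ball 6 of six alike, diameter 24 mm, 16 g, in the cup at the start; rolls freely. Its axes mean nothing.
- box: Deep open wooden box to be filled, loose, about 400 g: outside 140 mm (its x) by 120 mm (its y) by 60 mm high, walls and floor 6 mm. Origin: centre of its underside; z up.
- cradle: Fixed wooden cradle for the empty cup: base board 85 (x) by 75 (y) by 10 mm; on it, 20 mm either side of the middle along x, two 10 mm thick V rests (90-degree V, open ends) forming a groove along its x axis. The rests reach 30 mm to each side and 39 mm above the table, so fingers beside the lying cup clear them. The mouth may point either way. Origin: centre of its underside; z up.
- cradle_seat (a point): Where the middle of the cup (point cup_mid) lies when it rests in the cradle: above the cradle's middle, 57.8 mm above the table. Axes as the cradle's.
- shelf: Fixed dark steel bench shelf. Board 380 wide (y), 100 deep (x), underside 200 mm above the table, goods on it up to 255 mm; thin legs 182 mm to either side. It overhangs the rear half or more of the cup; its front, towards the robot, is open: reach the cup there with a slanting tool. Origin: on the table under the middle of the board's front edge; x to its rear, away from the robot.
- chest: Bystander: small two-drawer wooden chest, 66 by 76 mm, 61 mm high, loose, under the shelf to the +y side of the cup. Origin: centre of its underside.
- tray: Bystander: shallow open wooden tray, 100 by 160 mm, only 25 mm high, loose. Not the box to be filled. Origin: centre of its underside.
- house: Bystander: little wooden house with a pitched roof, 84 by 90 mm, 110 mm high, loose. Origin: centre of its underside.
Mind the look-alikes: they are no part of the job. Leave any blue or orange look-alike of the cup alone.

How it is judged:
On the way, in this order (a step that is already met when the one before it is completed fails the run):
1. The held cup is tipped (more than 57 degrees from upright) with its mouth over the deep box (angle between cup's own z axis and vertical above 1 rad and horizontal distance between cup_rim and box below 0.13 m and contact force between the fingers and cup above 1 N), for 0.05 s.
2. All six balls are in the deep box (x of ball1_center in the frame of box between -0.064 and 0.064 m and y of ball1_center in the frame of box between -0.054 and 0.054 m and z of ball1_center in the frame of box between 0.008 and 0.045 m and x of ball2_center in the frame of box between -0.064 and 0.064 m and y of ball2_center in the frame of box between -0.054 and 0.054 m and z of ball2_center in the frame of box between 0.008 and 0.045 m and x of ball3_center in the frame of box between -0.064 and 0.064 m and y of ball3_center in the frame of box between -0.054 and 0.054 m and z of ball3_center in the frame of box between 0.008 and 0.045 m and x of ball4_center in the frame of box between -0.064 and 0.064 m and y of ball4_center in the frame of box between -0.054 and 0.054 m and z of ball4_center in the frame of box between 0.008 and 0.045 m and x of ball5_center in the frame of box between -0.064 and 0.064 m and y of ball5_center in the frame of box between -0.054 and 0.054 m and z of ball5_center in the frame of box between 0.008 and 0.045 m and x of ball6_center in the frame of box between -0.064 and 0.064 m and y of ball6_center in the frame of box between -0.054 and 0.054 m and z of ball6_center in the frame of box between 0.008 and 0.045 m and angle between box's own z axis and vertical below 0.1 rad), for 0.2 s.
3. The cup lies on its side in the cradle's groove while still held (angle between the z axis of cup and the x axis of cradle, either way round below 0.12 rad and x of cup_mid in the frame of cradle between -0.02 and 0.02 m and y of cup_mid in the frame of cradle between -0.007 and 0.007 m and z of cup_mid in the frame of cradle between 0.05 and 0.0645 m and contact force between cup and cradle above 0.3 N and contact force between the fingers and cup above 0.5 N), for 0.05 s.
At the end, for the whole second after the job is handed in: All six balls lie in the deep box, which stands upright within 30 mm of its starting place; the cup lies on its side at rest in the cradle's groove, along it within 7 degrees, its middle within 20 mm of the cradle's middle along the groove and 7 mm across it, and is released (all of step 2 and angle between the z axis of cup and the x axis of cradle, either way round below 0.12 rad and x of cup_mid in the frame of cradle between -0.02 and 0.02 m and y of cup_mid in the frame of cradle between -0.007 and 0.007 m and z of cup_mid in the frame of cradle between 0.05 and 0.0645 m and contact force between cup and cradle above 0.3 N and linear speed of cup below 0.02 m/s and contact force between the fingers and cup below 0.05 N and distance of box from where it was at the start of the episode below 0.03 m); the robot touches nothing.
It fails at once if The shelf is pushed with more than 10 N (contact force between any of the arm, the fingers and shelf above 10 N).
It fails at once if The cup is dropped (moves faster than 0.4 m/s while not held) (contact force between the fingers and cup below 0.05 N and linear speed of cup above 0.4 m/s).
It fails at once if The chest, the tray or the house is moved by more than 20 mm (distance of any of chest, tray, house from where it was at the start of the episode above 0.02 m).
It also fails if it takes over 67 s, if anything falls off the work surface, if the arm or the gripper's body presses on something with over 40 N, if the wrist force passes 120 N, or if a joint passes its speed limit or range.

ROBOT

A 6-joint arm with a two-finger parallel gripper is mounted at the origin on the work surface. World frame = base frame: x ahead of the robot, y to its left, z up, the work surface at z = 0. Lengths are in m, angles in rad, forces in N, time in s.
With the tool pointing down it reaches from about 0.325 to 1 m from the base axis. Payload 5.1 kg.
Tool frame: the origin (TCP) lies midway between the tips of the shut fingers; the grasp point (between the pads) lies 19 mm behind it (env.grip_depth is the distance from the TCP to the grasp point, in m); z points along the fingers, y is the line along which they close (so a half turn about z gives the same grasp; the last joint's range is limited). The gripper opens to 85 mm and grips with 20 to 120 N. Pads are 22 mm wide; open, the fingers measure 114 mm over their backs; the gripper's body (76 mm by 85 mm) begins 54 mm behind the grasp point. The pads swing forward as they close: fully open they stand 13 mm farther back than shut.
Start: joints at [-1.214, 0.124, 1.65, -0, 1.367, -0.083], TCP at [0.277, -0.588, 0.231] pointing down, gripper open.
Joint ranges: [-2.61, 2.61], [-1.02, 2.33], [0.03, 2.71], [-1.35, 4.49], [0.32, 2.68], [-2.91, 2.91]. Speed limits (rad/s): [2.57, 2.57, 3.14, 3.14, 3.14, 3.14].

INTERFACE

Orientations are given as [roll, pitch, yaw] about the fixed x, y, z axes, in that order (R = Rz(yaw) Ry(pitch) Rx(roll)).
In Python, from rig import telemetry, viewer, job, env gives the robot as it stands.
- The arm moves only by the shell command python3 -m creep 'ROWS'. ROWS is JSON, one flat list of numbers, 7 for each row, row after row: the shift along the tool's x, y, z in mm, then the turn, a rotation vector about the tool's x, y, z in rad, then the closure in counts, from 0 (fully open) to 255 (shut). In form: [x, y, z, ax, ay, az, fingers, x, y, z, ax, ay, az, fingers, ...]. A call has 1 to 12 rows; each row is the pose to reach, as a shift and turn from the pose commanded when the call began, along the tool's axes at that moment; what a row does not reach only later rows make up. A row lasts 1/12 s, in which the tool goes at most 41.7 mm and 7.16 degrees, less where a joint would pass 70% of its speed; a pose out of reach is approached as far as the arm can. A call with a gripper value outside its range is refused whole. The fingers move at their own pace and stop on an object; the grip force is fixed at half the most. Time passes only in rows, so rows that repeat a pose let the fingers close. It gives the time, the measured TCP pose, the force, the opening and the grip force at its end, in the units of the state.
- telemetry.get_obs(): the state, without advancing time (a new reading comes with each control period).
- viewer.get_image(name): name is "scene" or "side" or "wrist"; returns a dict with "img" (420x560x3 uint8, red, green, blue), "range_z" (420x560 float32, m along the optical axis (not along the pixel's ray), 0 where there is no reading), "mtx" (3x3 intrinsics, pixels), "cam_to_world" (4x4, takes a point from camera to world coordinates). Camera axes: x right, y down, z forward; pixel columns grow to the right and rows downward; lengths in m; the calibration is good to about 2 mm. A picture is of the moment at which its call begins.
- job.close_job(): hands the job in; it is judged then, once.
The state is a dict: "clock": time; "joints": joint angles; "qvel": joint speeds; "effort": joint torques, N m; "position": TCP position; "tool_rot": TCP orientation; "wrist_force": force on the tool from outside, world axes, zero at the start; "moment": the same for the moment, N m; "grip_width": opening from 0.0 (shut) to 1.0 (fully open); "grasp_force": force on a finger pad.
Only numpy, scipy, OpenCV 4.12 (cv2) and the standard library are available. Lean on these libraries where they do the work, as an engineer would, in place of code of your own. Each camera call takes 0.05 s, during which the arm holds its last target. There are 200 camera calls.

## Working session

There is one attempt and no reset: what is moved stays moved. The work goes in short steps, Python scripts to look and compute and a shell command to move; the robot and the scene stay as the last step left them, time stands still between calls to the robot, and variables do not carry over. Pictures are saved under pics/ and viewed, at most 13 in all, crops included, and the job is handed in when it is done.

```bash
mkdir -p pics; ls; python3 - <<'E'
from rig import telemetry, viewer, env
import cv2,numpy as np
print(telemetry.get_obs(), env.grip_depth)
ims=[]
for n in("scene","side"):
    d=viewer.get_image(n); np.savez(f"pics/{n}0.npz",**d); cv2.imwrite(f"pics/{n}0.png",d["img"][...,::-1]); print(n,d["mtx"].tolist(),d["cam_to_world"].round(4).tolist())
E
```

```text
pics
{'clock': 0.0, 'joints': array([-1.21362596e+00,  1.24512919e-01,  1.65166510e+00, -5.30435517e-06,
        1.36748664e+00, -8.25977212e-02]), 'qvel': array([-2.15316386e-04,  5.95538023e-04,  1.45594653e-05, -4.66856915e-04,
        1.57535720e-03, -3.18788387e-05]), 'effort': array([-1.32695322e-04, -4.23608673e+01, -3.65455985e+01, -1.02514134e-04,
        6.95920302e-03,  3.35465381e-05]), 'position': array([ 0.2764863 , -0.58759785,  0.23005322]), 'tool_rot': array([-3.13952728e+00, -1.65773252e-04,  4.39768996e-01]), 'wrist_force': array([ 0.45303723,  0.49097617, -0.12611498]), 'moment': array([ 0.01161318,  0.01955277, -0.01967524]), 'grasp_force': 0.0, 'grip_width': 0.9995051601956444} 0.0187
scene [[410.22153268772416, 0.0, 277.6814079743713], [0.0, 410.22153268772416, 214.85925009633664], [0.0, 0.0, 1.0]] [[0.8431, -0.5095, 0.1722, 0.4318], [-0.5377, -0.8039, 0.2542, -0.2736], [0.0089, -0.3069, -0.9517, 1.0842], [0.0, 0.0, 0.0, 1.0]]
side [[390.4062586468876, 0.0, 280.86049186070994], [0.0, 390.4062586468876, 210.89140804767675], [0.0, 0.0, 1.0]] [[-0.9975, -0.0428, 0.0561, 0.5707], [-0.0706, 0.6109, -0.7886, 0.8039], [-0.0005, -0.7906, -0.6124, 0.7297], [0.0, 0.0, 0.0, 1.0]]
```

View pics/scene0.png

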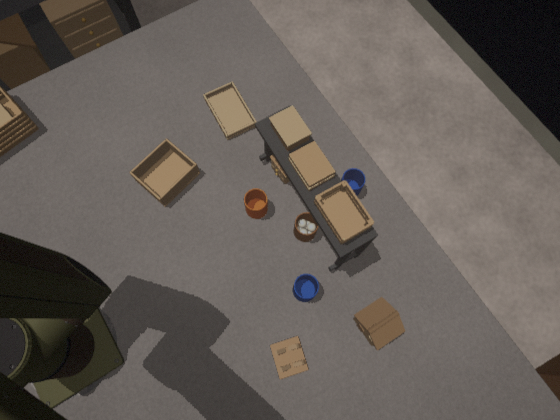

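View pics/side0.png

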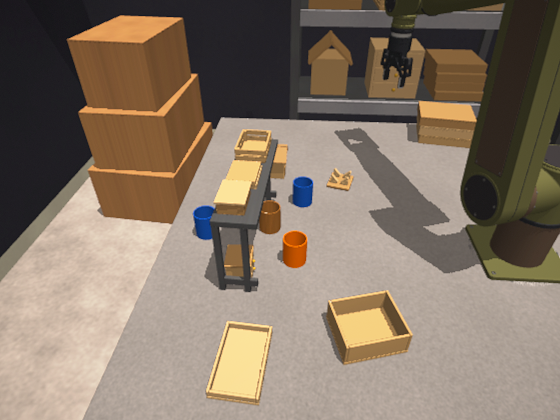

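The scene view shows the wooden cup with balls at (306,228), the deep box at (165,172), the cradle at (290,358), the orange cup at (256,203) and the blue cups at (306,288) and (353,180). The side view shows the cup at (270,217), the cradle at (341,180) and the box at (369,326). Next I measure these from both depth views.

```bash
cat > h.py <<'E'
import numpy as np,cv2
def cloud(d):
    z=d["range_z"];v,u=np.mgrid[:z.shape[0],:z.shape[1]];K=d["mtx"]
    p=np.stack([(u-K[0,2])/K[0,0]*z,(v-K[1,2])/K[1,1]*z,z,np.ones_like(z)],-1)@d["cam_to_world"].T
    p=p[...,:3]; p[z==0]=np.nan; return p
def sel(p,im,u,v,r,lo,hi):
    m=np.zeros(p.shape[:2],bool); m[max(v-r,0):v+r,max(u-r,0):u+r]=1
    m&=(p[...,2]>lo)&(p[...,2]<hi); return p[m],im[m]
def circ(q):
    x,y=q[:,0],q[:,1]; A=np.c_[2*x,2*y,np.ones(len(x))]; s=np.linalg.lstsq(A,x*x+y*y,rcond=None)[0]
    return s[0],s[1],np.sqrt(s[2]+s[0]**2+s[1]**2)
def rect(q): return cv2.minAreaRect((q[:,:2]*1000).astype(np.float32))
E
python3 - <<'E'
from h import *
S=dict(np.load("pics/scene0.npz"));D=dict(np.load("pics/side0.npz"))
ps,pd=cloud(S),cloud(D)
def rep(n,p,d,u,v,r,lo,hi):
    q,c=sel(p,d["img"],u,v,r,lo,hi)
    if len(q)<5: print(n,"few",len(q));return
    z=q[:,2]; top=np.percentile(z,98); print(n,len(q),"min",q.min(0).round(3),"max",q.max(0).round(3),"circ",np.round(circ(q),3),"rect",rect(q))
for n,u,v in(("table",220,260),("tab2",330,380)): print(n,ps[v,u])
for n,u,v in(("table",330,260),): print(n,pd[v,u])
rep("cup sc",ps,S,306,228,15,.062,.085); rep("cup sd",pd,D,270,217,20,.01,.09); rep("cup sd rim",pd,D,270,205,12,.066,.09)
rep("box sc",ps,S,165,172,38,.05,.07); rep("box sd",pd,D,369,326,50,.05,.07)
rep("cr sc",ps,S,290,358,25,.006,.05);rep("cr sc top",ps,S,290,358,25,.03,.05); rep("cr sd",pd,D,341,180,17,.006,.05); rep("cr sd top",pd,D,341,180,17,.03,.05)
rep("orange",ps,S,256,203,16,.05,.1); rep("blue",ps,S,306,288,16,.05,.1)
rep("house",ps,S,380,323,30,.02,.13); rep("tray",ps,S,230,110,32,.012,.04)
rep("shelf",ps,S,315,190,80,.19,.27); rep("shelf sd",pd,D,245,190,60,.19,.22); rep("chest sd",pd,D,238,260,20,.01,.065); rep("blue2",ps,S,353,180,16,.03,.1)
E
```

```text
table [ 0.42910738 -0.00831404 -0.00071793]
tab2 [ 0.50703071 -0.41289451  0.0007426 ]
table [0.49403355 0.0660488  0.00071955]
cup sc 104 min [ 0.634 -0.091  0.062] max [ 0.691 -0.031  0.079] circ [ 0.664 -0.062  0.029] rect ((661.4075317382812, -60.808475494384766), (61.36083984375, 55.28257751464844), 81.16011810302734)
cup sd 614 min [ 0.604 -0.19   0.01 ] max [0.694 0.065 0.077] circ [ 0.626 -0.057  0.056] rect ((662.6968994140625, -58.129180908203125), (66.07476043701172, 261.560546875), 13.885939598083496)
cup sd rim 110 min [ 0.636 -0.091  0.066] max [ 0.685 -0.026  0.077] circ [ 0.666 -0.058  0.029] rect ((660.5487060546875, -58.83744812011719), (64.88155364990234, 48.543670654296875), 89.37645721435547)
box sc 527 min [0.343 0.206 0.05 ] max [0.508 0.356 0.065] circ [0.425 0.28  0.071] rect ((425.4628601074219, 281.48193359375), (140.17657470703125, 123.0735855102539), 16.06623649597168)
box sd 951 min [0.344 0.207 0.05 ] max [0.508 0.361 0.062] circ [0.427 0.286 0.071] rect ((426.57110595703125, 284.35443115234375), (140.83872985839844, 123.06494903564453), 16.448272705078
[... 1642 characters left out ...]
97 -0.017  0.11 ] rect ((708.3264770507812, -6.139892578125), (379.9051513671875, 101.21165466308594), 87.8203353881836)
shelf sd 1635 min [ 0.652 -0.19   0.19 ] max [0.766 0.189 0.22 ] circ [0.779 0.023 0.156] rect ((708.6118774414062, -1.13336181640625), (380.0087890625, 99.89024353027344), 87.72566223144531)
chest sd 864 min [0.671 0.08  0.011] max [0.764 0.188 0.065] circ [0.721 0.141 0.037] rect ((715.6516723632812, 132.97755432128906), (107.81212615966797, 93.03966522216797), 87.3310775756836)
blue2 246 min [ 0.812 -0.056  0.03 ] max [0.87  0.005 0.078] circ [ 0.84  -0.026  0.029] rect ((842.8927612304688, -25.34246063232422), (55.31107711791992, 60.61014175415039), 12.129206657409668)
```

```bash
python3 - <<'E'
from h import *
S=dict(np.load("pics/scene0.npz"));D=dict(np.load("pics/side0.npz"))
a=cv2.resize(S["img"][180:400,230:420,::-1],None,fx=2.1,fy=2.1,interpolation=cv2.INTER_CUBIC)
b=cv2.resize(D["img"][130:300,190:370,::-1],None,fx=2.2,fy=2.2,interpolation=cv2.INTER_CUBIC)
h=max(a.shape[0],b.shape[0]);o=np.zeros((h,a.shape[1]+b.shape[1],3),np.uint8);o[:a.shape[0],:a.shape[1]]=a;o[:b.shape[0],a.shape[1]:]=b
print(o.shape);cv2.imwrite("pics/crop1.png",o)
E
```

```text
(462, 795, 3)
```

View pics/crop1.png

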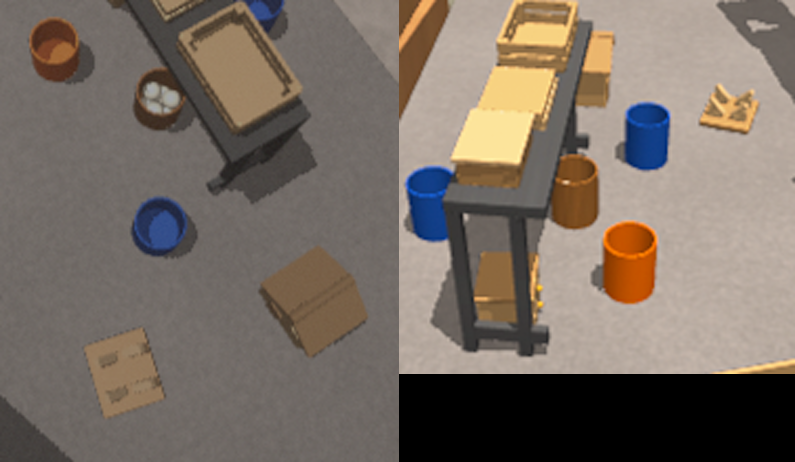

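The enlarged crop shows six white balls in the wooden cup at crop (160,98). The cradle's two rests are at (120,352) and (130,380), so the groove runs along about 75° in yaw. The numbers fit the given sizes: cup (0.665,-0.060), box (0.426,0.283), cradle (0.452,-0.310), shelf front edge x≈0.656. I'll make one safe move and use it to fit the arm kinematics.

```bash
cat >> h.py <<'E'
from scipy.spatial.transform import Rotation as Ro
GD=.0187
def tcp(o=None):
    from rig import telemetry
    o=o or telemetry.get_obs(); return np.array(o["position"]),Ro.from_euler("xyz",o["tool_rot"]),o
def frame(t,y):
    t=np.array(t,float);t/=np.linalg.norm(t);y=np.array(y,float);y-=t*(y@t);y/=np.linalg.norm(y)
    return Ro.from_matrix(np.c_[np.cross(y,t),y,t])
def rel(P,R,p0=None,R0=None):
    if p0 is None:p0,R0,_=tcp()
    s=R0.inv().apply(np.array(P)-p0)*1000; w=(R0.inv()*R).as_rotvec()
    return np.r_[s.round(1),w.round(3)].tolist()
def grasp2tcp(G,R): return np.array(G)+R.apply([0,0,GD])
E
python3 - <<'E'
from h import *
from rig import env,telemetry
print([a for a in dir(env) if a[0]!='_'])
a=np.radians(40);ps=np.radians(-5)
t=[np.cos(a)*np.cos(ps),np.cos(a)*np.sin(ps),-np.sin(a)]
R=frame(t,[np.sin(ps),-np.cos(ps),0])
print(rel([.42,-.06,.28],R), Ro.magnitude(tcp()[1].inv()*R))
E
```

```text
['Unreachable', 'grip_depth']
[354.5, -416.4, -49.0, -0.232, 0.852, 0.492] 1.0109290297466904
```

```bash
cat > log.py <<'E'
import json,numpy as np
from rig import telemetry
o=telemetry.get_obs(); o={k:np.array(v).tolist() for k,v in o.items()}
open("log.jsonl","a").write(json.dumps(o)+"\n")
E
python3 log.py
python3 -m creep '[180,-210,-25,0,0.4,0.1,0, 180,-210,-25,0,0.4,0.1,0, 180,-210,-25,0,0.4,0.1,0, 180,-210,-25,0,0.4,0.1,0, 180,-210,-25,0,0.4,0.1,0, 180,-210,-25,0,0.4,0.1,0, 180,-210,-25,0,0.4,0.1,0, 180,-210,-25,0,0.4,0.1,0]'; python3 log.py
python3 -m creep '[0,0,0,0.3,0.2,0.5,0, 0,0,0,0.3,0.2,0.5,0,0,0,0,0.3,0.2,0.5,0,0,0,0,0.3,0.2,0.5,0,0,0,0,0.3,0.2,0.5,0,0,0,0,0.3,0.2,0.5,0]'; python3 log.py
cat > fk.py <<'E'
from h import *
import json
from scipy.optimize import least_squares
S=[json.loads(l) for l in open("log.jsonl")]
def fkR(q): return Ro.from_euler("ZYZYZ",[q[0],q[1]+q[2],q[3],q[4],q[5]])*Ro.from_euler("z",np.pi/2)
def fk(q,g):
    a1,d1,L1,L2,Lt,e=g; b=q[1]+q[2]
    r=a1+L1*np.sin(q[1])+L2*np.sin(b)+e*np.cos(b); z=d1+L1*np.cos(q[1])+L2*np.cos(b)-e*np.sin(b)
    R=fkR(q); return np.array([r*np.cos(q[0]),r*np.sin(q[0]),z])+R.apply([0,0,Lt]),R
E
python3 - <<'E'
from fk import *
for s in S: print(np.round(s["joints"],3),np.round(s["position"],4),(fkR(s["joints"]).inv()*Ro.from_euler("xyz",s["tool_rot"])).magnitude())
f=lambda g:np.concatenate([fk(s["joints"],np.r_[g,0])[0]-s["position"] for s in S])
r=least_squares(f,[0,.35,.45,.4,.25]);print(r.x,np.abs(r.fun).max())
E
```

```text
clock: 0.77
position: [0.3508, -0.3175, 0.2565]
tool_rot: [-3.12, -0.4, 0.338]
wrist_force: [1.2, -0.7, 0.3]
grip_width: 1.0
grasp_force: 0.0
clock: 1.27
position: [0.349, -0.3222, 0.2539]
tool_rot: [-2.561, -0.441, -0.259]
wrist_force: [-0.1, 1.2, -0.8]
grip_width: 0.998
grasp_force: 0.0Traceback (most recent call last):
  File "<stdin>", line 2, in <module>
  File "fk.py", line 5, in fkR
    def fkR(q): return Ro.from_euler("ZYZYZ",[q[0],q[1]+q[2],q[3],q[4],q[5]])*Ro.from_euler("z",np.pi/2)
                       ~~~~~~~~~~~~~^^^^^^^^^^^^^^^^^^^^^^^^^^^^^^^^^^^^^^^^^
  File "scipy/spatial/transform/_rotation.pyx", line 1413, in scipy.spatial.transform._rotation.Rotation.from_euler
ValueError: Expected axis specification to be a non-empty string of upto 3 characters, got ZYZYZ
```

```bash
sed -i 's/^def fkR.*/def fkR(q): return Ro.from_euler("ZYZ",[q[0],q[1]+q[2],q[3]])*Ro.from_euler("YZ",[q[4],q[5]+np.pi\/2])/' fk.py
python3 - <<'E'
from fk import *
for s in S: print(np.round(s["joints"],3),np.round(s["position"],4),(fkR(s["joints"]).inv()*Ro.from_euler("xyz",s["tool_rot"])).magnitude())
f=lambda g:np.concatenate([fk(s["joints"],np.r_[g,0])[0]-s["position"] for s in S])
r=least_squares(f,[0,.35,.45,.4,.25]);print(r.x,np.abs(r.fun).max())
E
```

```text
[-1.214  0.124  1.652  0.     1.367 -0.083] [ 0.2765 -0.5876  0.2302] 3.657454069297719e-16
[-1.082 -0.373  2.095  0.406  1.394  0.079] [ 0.3508 -0.3175  0.2565] 4.869353656065388e-16
[-1.228 -0.2    2.041  0.65   1.61   0.39 ] [ 0.349  -0.3222  0.2539] 6.337702477744678e-16
[-0.08096712  0.28321553  0.44910153  0.69317653  0.36703523] 0.04829605386722671
```

```bash
python3 - <<'E'
from fk import *
for s in S:
    q=s["joints"];R=fkR(q);t=R.apply([0,0,1]);n=np.array([-np.sin(q[0]),np.cos(q[0]),0]);p=np.array(s["position"])
    print("lateral p.n",p@n,"t.n",t@n)
f=lambda g:np.concatenate([fk(s["joints"],g)[0]-s["position"] for s in S])
for e in(-.1,.1):
  r=least_squares(f,[0,.35,.45,.4,.25,e]);print(r.x,np.abs(r.fun).max())
E
```

```text
lateral p.n 0.05360505613158073 t.n 1.8352564720840636e-05
lateral p.n 0.16060081807622908 t.n 0.388387724414624
lateral p.n 0.220280557301635 t.n 0.6050110972836114
[-0.13333749  0.05940538  0.43317239  0.69157608  0.37533355 -0.25206716] 0.04989425594800742
[-0.13333753  0.05940538  0.43317239  0.69157612  0.37533355 -0.25206717] 0.0498942562190354
```

```bash
python3 - <<'E'
s=open("fk.py").read()
s=s.replace("a1,d1,L1,L2,Lt,e=g","a1,d1,L1,L2,Lt,e,c=g").replace("r*np.cos(q[0]),r*np.sin(q[0]),z","r*np.cos(q[0])-c*np.sin(q[0]),r*np.sin(q[0])+c*np.cos(q[0]),z")
open("fk.py","w").write(s)
E
python3 - <<'E'
from fk import *
f=lambda g:np.concatenate([fk(s["joints"],np.r_[0,g[:4],0,g[4]])[0]-s["position"] for s in S])
r=least_squares(f,[.35,.45,.4,.27,.05]);print(r.x,np.abs(r.fun).max())
f=lambda g:np.concatenate([fk(s["joints"],np.r_[g[:5],0,g[5]])[0]-s["position"] for s in S])
r=least_squares(f,[0,.35,.45,.4,.27,.05]);print(r.x,np.abs(r.fun).max())
E
```

```text
[0.18531651 0.44946724 0.60391429 0.27842523 0.05263134] 0.0019079619270800374
[-0.01021343  0.18745368  0.44970853  0.61439438  0.27865004  0.0525569 ] 0.0016825351225864815
```

```bash
cat >> fk.py <<'E'
G0=[0,.1853,.4495,.6039,.2784,0,.0526]
lo=np.array([-2.61,-1.02,.03,-1.35,.32,-2.91])+.03;hi=np.array([2.61,2.33,2.71,4.49,2.68,2.91])-.03
def ik(P,R,seed=None,n=25):
    rng=np.random.default_rng(0);out=[]
    f=lambda q:np.r_[fk(q,G0)[0]-P,.3*(fkR(q).inv()*R).as_rotvec()]
    for i in range(n if seed is None else 1):
        x0=np.clip(seed,lo,hi) if seed is not None else lo+(hi-lo)*rng.random(6)
        r=least_squares(f,x0,bounds=(lo,hi))
        if np.abs(r.fun).max()<2e-3 and not any(np.abs(r.x-o).max()<.05 for o in out): out.append(r.x)
    return out
def pts(q):
    b=q[1]+q[2];r=.4495*np.sin(q[1]);return r,.1853+.4495*np.cos(q[1]),r+.6039*np.sin(b),.1853+.4495*np.cos(q[1])+.6039*np.cos(b)
E
python3 - <<'E'
from fk import *
A=np.radians
for a in(30,40,50):
    ps=A(-5);t=[np.cos(A(a))*np.cos(ps),np.cos(A(a))*np.sin(ps),-np.sin(A(a))]
    for s in(1,-1):
        R=frame(t,[-s*np.sin(ps),s*np.cos(ps),0])
        print("a",a,"y","L" if s>0 else "R")
        for q in ik(grasp2tcp([.665,-.06,.042],R),R): print("  grasp",q.round(2),"elbow/wrist",np.round(pts(q),2))
        # cup axis in tool frame
        ut=R.inv().apply([0,0,1])
        for az in(75,-105):
            u=np.array([np.cos(A(az)),np.sin(A(az)),0])
            for tilt in(-25,0,25):
                m=Ro.from_rotvec(u*A(tilt)).apply([0,0,-1]); tt=-np.sin(A(a))*u+np.cos(A(a))*m
                # y: match handedness: y = cross(t,u) sign
                yy=np.cross(tt,u); y0=np.cross([0,0,1],ut); yy=yy if y0[1]<0 else -yy
                Rc=frame(tt,yy); 
                assert np.allclose(Rc.apply(ut),u,atol=1e-6)
                for q in ik(grasp2tcp([.452,-.31,.058],Rc),Rc): print("  cradle mouth",az,"tilt",tilt,q.round(2),"w",np.round(pts(q),2))
E
```

```text
a 30 y L
  grasp [-0.21  0.11  2.33  2.83  0.36  1.8 ] elbow/wrist [0.05 0.63 0.44 0.17]Traceback (most recent call last):
  File "<stdin>", line 18, in <module>
AssertionError
```

```bash
cat > plan.py <<'E'
from fk import *
A=np.radians
def Rg(a,psd,s):
    ps=A(psd);t=[np.cos(A(a))*np.cos(ps),np.cos(A(a))*np.sin(ps),-np.sin(A(a))]
    return frame(t,[-s*np.sin(ps),s*np.cos(ps),0])
def Rcr(ut,az,tilt):
    u=np.array([np.cos(A(az)),np.sin(A(az)),0]);m=Ro.from_rotvec(u*A(tilt)).apply([0,0,-1])
    tt=ut[2]*u+np.sqrt(1-ut[2]**2)*m; yy=np.cross(tt,u)*np.sign(np.cross([0,0,1],ut)[1])
    return frame(tt,yy)
E
python3 - <<'E'
from plan import *
for a in(30,40,50):
    for s in(1,-1):
        R=Rg(a,-5,s);print("a",a,"y","L" if s>0 else "R")
        for q in ik(grasp2tcp([.665,-.06,.042],R),R): print("  grasp",q.round(2),"elbow/wrist",np.round(pts(q),2))
        ut=R.inv().apply([0,0,1])
        for az in(75,-105):
            for tilt in(-25,0,25):
                Rc=Rcr(ut,az,tilt); assert np.allclose(Rc.apply(ut)[2],0,atol=1e-6)
                for q in ik(grasp2tcp([.452,-.31,.058],Rc),Rc): print("  cradle mouth",az,"tilt",tilt,q.round(2),"w",np.round(pts(q),2))
E
```

```text
a 30 y L
  grasp [-0.21  0.11  2.33  2.83  0.36  1.8 ] elbow/wrist [0.05 0.63 0.44 0.17]
  cradle mouth 75 tilt -25 [-0.51 -0.12  2.35 -0.88  0.54 -2.59] w [-0.06  0.63  0.42  0.26]
  cradle mouth -105 tilt -25 [-0.81  0.42  1.74  0.24  1.61 -0.5 ] w [0.18 0.6  0.68 0.26]
  cradle mouth -105 tilt 0 [-0.89  0.23  1.94  0.43  1.32 -0.81] w [0.1  0.62 0.6  0.28]
  cradle mouth -105 tilt 25 [-1.    0.1   2.13  0.75  1.13 -1.27] w [0.05 0.63 0.52 0.26]
a 30 y R
  grasp [-0.21  0.11  2.33  2.83  0.36 -1.34] elbow/wrist [0.05 0.63 0.44 0.17]
  cradle mouth 75 tilt -25 [-0.51 -0.12  2.35 -0.88  0.54  0.56] w [-0.06  0.63  0.42  0.26]
  cradle mouth 75 tilt 0 [-0.46  0.06  2.13 -0.65  0.95  0.18] w [0.03 0.63 0.52 0.28]
  cradle mouth 75 tilt 25 [-0.43  0.28  1.92 -0.61  1.33 -0.02] w [0.12 0.62 0.61 0.26]
  cradle mouth -105 tilt -25 [-0.81  0.42  1.74  0.24  1.61  2.64] w [0.18 0.6  0.68 0.26]
  cradle mouth -105 tilt 0 [-0.89  0.23  1.94  0.43  1.32  2.33] w [0.1  0.62 0.6  0.28]
  cradle mouth -105 tilt 25 [-1.    0.1   2.13  0.75  1.13  1.87] w [0.05 0.63 0.52 0.26]
a 40 y L
  cradle mou
[... 1282 characters left out ...]
ilt 0 [-0.98  0.38  1.86  0.62  1.56 -0.94] w [0.17 0.6  0.64 0.22]
  cradle mouth -105 tilt 25 [-1.06  0.31  2.    0.83  1.45 -1.38] w [0.14 0.61 0.58 0.21]
a 50 y R
  cradle mouth 75 tilt -25 [-0.34  0.03  2.32 -1.32  0.87  1.09] w [0.01 0.63 0.44 0.21]
  cradle mouth 75 tilt 0 [-0.33  0.15  2.16 -1.05  1.08  0.58] w [0.07 0.63 0.51 0.22]
  cradle mouth 75 tilt 25 [-0.32  0.31  2.   -0.93  1.35  0.2 ] w [0.14 0.61 0.59 0.21]
  cradle mouth -105 tilt -25 [-0.91  0.51  1.72  0.47  1.76  2.57] w [0.22 0.58 0.7  0.21]
  cradle mouth -105 tilt 0 [-0.98  0.38  1.86  0.62  1.56  2.2 ] w [0.17 0.6  0.64 0.22]
  cradle mouth -105 tilt 25 [-1.06  0.31  2.    0.83  1.45  1.76] w [0.14 0.61 0.58 0.21]
```

```bash
python3 - <<'E'
from plan import *
for a in(35,45,55,62):
  for psd in(-40,-25,-10,5,20,35):
    R=Rg(a,psd,-1)
    for q in ik(grasp2tcp([.665,-.06,.042],R),R,n=15): print(a,psd,q.round(2),"elbow/wrist",np.round(pts(q),2))
E
```

```text
35 -25 [-0.05  0.13  2.26  4.24  0.36 -2.41] elbow/wrist [0.06 0.63 0.47 0.19]
35 5 [-0.29  0.1   2.29  2.08  0.35 -0.76] elbow/wrist [0.04 0.63 0.46 0.19]
35 20 [-0.39  0.15  2.24  1.66  0.58 -0.58] elbow/wrist [0.07 0.63 0.48 0.19]
35 35 [-0.46  0.22  2.15  1.41  0.81 -0.57] elbow/wrist [0.1  0.62 0.52 0.19]
45 20 [-0.35  0.13  2.18  1.23  0.5  -0.15] elbow/wrist [0.06 0.63 0.5  0.23]
45 35 [-0.41  0.19  2.1   1.13  0.73 -0.29] elbow/wrist [0.09 0.63 0.54 0.23]
55 -40 [-0.03  0.17  2.07 -0.77  0.53  2.84] elbow/wrist [0.08 0.63 0.55 0.25]
55 -25 [-0.09  0.12  2.12 -0.57  0.37  2.39] elbow/wrist [0.06 0.63 0.53 0.25]
55 5 [-0.24  0.11  2.14  0.55  0.36  0.77] elbow/wrist [0.05 0.63 0.52 0.25]
55 20 [-0.31  0.14  2.11  0.77  0.52  0.31] elbow/wrist [0.06 0.63 0.53 0.25]
55 35 [-0.36  0.19  2.05  0.82  0.71  0.02] elbow/wrist [0.08 0.63 0.56 0.25]
62 -40 [-0.06  0.18  2.02 -0.52  0.6   2.59] elbow/wrist [0.08 0.63 0.57 0.27]
62 -25 [-0.11  0.15  2.06 -0.32  0.49  2.15] elbow/wrist [0.07 0.63 0.55 0.27]
62 -10 [-0.17  0.13  2.08 -0.01  0.44  1.58] elbow/wrist [0.06 0.63 0.54 0.27]
62 5 [-0.23  0.13  2.07  0.31  0.49  1.01] elbow/wrist [0.06 0.63 0.55 0.27]
62 20 [-0.28  0.16  2.05  0.52  0.59  0.56] elbow/wrist [0.07 0.63 0.56 0.27]
62 35 [-0.32  0.2   2.    0.6   0.73  0.23] elbow/wrist [0.09 0.63 0.58 0.27]
```

```bash
cat > pour.py <<'E'
from plan import *
a=52;R0=Rg(a,20,-1);ut=R0.inv().apply([0,0,1]);box=np.array([.426,.283]);H=.042
def Rup(ps): return Ro.from_euler("z",A(ps-20))*R0
def pose(ps,be,th,zr,off=.02):
    ax=[-np.sin(A(be)),np.cos(A(be)),0]; R=Ro.from_rotvec(np.array(ax)*A(th))*Rup(ps); u=R.apply(ut)
    rim=np.r_[box-off*np.array([np.cos(A(be)),np.sin(A(be))]),zr]; G=rim-u*(.075-H); return grasp2tcp(G,R),R
def track(seed,seq,jump=.5):
    qs=[];q=seed
    for P,R in seq:
        s=ik(P,R,seed=q)
        if not s or np.abs(s[0]-q).max()>jump: return None
        q=s[0];qs.append(q)
    return np.array(qs)
def marg(qs): return np.min([(qs-lo).min(),(hi-qs).min()])
E
python3 - <<'E'
from pour import *
q0=ik(grasp2tcp([.665,-.06,H],R0),R0); print([x.round(2) for x in q0]); q0=q0[0]
Gs=[[.62,-.07,.08],[.56,-.08,.12],[.5,-.06,.15],[.46,0,.18]]
c=track(q0,[(grasp2tcp(g,R0),R0) for g in Gs]); print(c.round(2) if c is not None else None)
q1=c[-1]
for ps in range(-20,161,20):
    G1=np.array([.46,0,.18]);n=max(2,abs(ps-20)//10)
    seq=[]
    P2=pose(ps,0,0,.2,0)[0];P1=grasp2tcp(G1,R0)
    for k in range(1,n+1):
        R=Rup(20+(ps-20)*k/n); seq.append((grasp2tcp(G1+k/n*(P2-Rup(ps).apply([0,0,GD])-G1),R),R))
    c=track(q1,seq,.8)
    if c is None: print(ps,"no carry");continue
    for be in range(0,360,30):
        p=track(c[-1],[pose(ps,be,th,.2-.1*min(th,60)/60) for th in range(0,131,10)],.8)
        if p is not None:
            t=pose(ps,be,130,.1)[1].apply([0,0,1]);print(ps,be,"marg",marg(p).round(2),"t",t.round(2),p[-1].round(2))
E
```

```text
[array([-0.32,  0.13,  2.13,  0.9 ,  0.51,  0.18])]
[[-0.37 -0.02  2.21  0.83  0.58  0.23]
 [-0.44 -0.22  2.31  0.75  0.7   0.28]
 [-0.46 -0.44  2.41  0.67  0.79  0.37]
 [-0.34 -0.65  2.49  0.55  0.85  0.6 ]]
-20 no carry
0 no carry
20 0 marg 0.23 t [-0.98  0.21  0.06] [0.27 0.63 1.77 0.65 2.27 1.73]
20 30 marg 0.22 t [-0.81 -0.59  0.04] [ 0.53  0.7   1.64 -0.15  2.41  1.6 ]
20 60 marg 0.23 t [-0.11 -0.98  0.15] [ 0.78  0.64  1.8  -0.9   2.22  1.56]
20 300 marg 0.17 t [0.19 0.89 0.42] [0.11 0.45 2.41 2.   1.91 0.87]
20 330 marg 0.24 t [-0.51  0.84  0.2 ] [0.07 0.48 2.11 1.26 1.99 1.46]
40 0 marg 0.22 t [-0.91  0.4   0.15] [0.2  0.62 1.84 0.82 2.24 1.53]
40 30 marg 0.21 t [-0.91 -0.4   0.04] [0.46 0.69 1.65 0.06 2.41 1.48]
40 60 marg 0.22 t [-0.31 -0.95  0.06] [ 0.72  0.65  1.74 -0.73  2.26  1.36]
40 240 marg 0.03 t [0.3  0.1  0.95] [ 0.56  0.9   2.04  3.3   2.62 -0.68]
40 270 marg 0.08 t [0.47 0.35 0.81] [0.53 0.76 2.26 3.05 2.4  0.03]
40 300 marg 0.18 t [0.26 0.77 0.59] [0.2  0.58 2.38 2.2  2.1  0.55]
40 330 marg 0.23 t [-0.35  0.87  0.35] [0.06 0.51 2.18 1.43 2.03 1.17]
60 0 marg 0
[... 1802 characters left out ...]
  0.67]
120 120 marg 0.01 t [ 0.5  -0.87  0.03] [ 0.88  0.45  2.03 -1.31  1.81  0.94]
120 240 marg 0.13 t [-0.26  0.62  0.74] [ 0.21  0.81  1.97  1.78  2.4  -2.75]
140 30 marg 0.03 t [-0.69  0.27  0.67] [0.24 0.83 1.86 1.03 2.62 0.79]
140 90 marg 0.24 t [-0.47 -0.86  0.2 ] [ 0.62  0.75  1.65 -0.68  2.41  0.48]
140 120 marg 0.13 t [ 0.31 -0.95  0.06] [ 0.84  0.53  1.92 -1.19  1.95  0.68]
140 270 marg 0.01 t [-0.47  0.35  0.81] [ 0.32  0.9   1.83  1.6   2.64 -2.4 ]
160 90 marg 0.09 t [-0.58 -0.74  0.35] [ 0.57  0.82  1.62 -0.6   2.56  0.3 ]
160 120 marg 0.21 t [ 0.11 -0.98  0.15] [ 0.79  0.63  1.82 -1.11  2.1   0.44]
160 270 marg 0.13 t [-0.58  0.47  0.67] [ 0.26  0.84  1.83  1.43  2.49 -2.75]
```

```bash
sed -i 's/^a=52/a=38/' pour.py; python3 - <<'E'
from pour import *
q0=ik(grasp2tcp([.665,-.06,H],R0),R0); print([x.round(2) for x in q0]); q0=q0[0]
Gs=[[.62,-.07,.08],[.56,-.08,.12],[.5,-.06,.15],[.46,0,.18]]
pre=track(q0,[(grasp2tcp(np.array([.665,-.06,H])-k*.03*R0.apply([0,0,1]),R0),R0) for k in (1,2,3,4)]);print("pre",pre[-1].round(2) if pre is not None else None)
c=track(q0,[(grasp2tcp(g,R0),R0) for g in Gs]); print(c.round(2) if c is not None else None)
q1=c[-1]
for ps in range(-20,161,20):
    G1=np.array([.46,0,.18]);n=max(2,abs(ps-20)//10)
    seq=[]
    P2=pose(ps,0,0,.2,0)[0];P1=grasp2tcp(G1,R0)
    for k in range(1,n+1):
        R=Rup(20+(ps-20)*k/n); seq.append((grasp2tcp(G1+k/n*(P2-Rup(ps).apply([0,0,GD])-G1),R),R))
    c=track(q1,seq,.8)
    if c is None: print(ps,"no carry");continue
    for be in range(0,360,30):
        p=track(c[-1],[pose(ps,be,th,.2-.1*min(th,60)/60) for th in range(0,121,10)],.8)
        if p is not None:
            t=pose(ps,be,120,.1)[1].apply([0,0,1])
            if t[2]<-.1: print(ps,be,"marg",marg(p).round(2),"t",t.round(2),p[-1].round(2),"start",c[-1].round(2))
for az in(75,-105):
  for tilt in(-20,0,20):
    Rc=Rcr(ut,az,tilt)
    for q in ik(grasp2tcp([.452,-.31,.058],Rc),Rc): print("cradle",az,tilt,q.round(2))
E
```

```text
[array([-0.38,  0.14,  2.22,  1.54,  0.55, -0.47])]
pre [-0.53 -0.17  2.37  1.24  0.69 -0.22]
[[-0.43 -0.02  2.31  1.39  0.6  -0.33]
 [-0.52 -0.23  2.41  1.22  0.69 -0.19]
 [-0.56 -0.48  2.52  1.08  0.78 -0.03]
 [-0.45 -0.75  2.61  0.92  0.79  0.26]]
-20 no carry
0 no carry
20 no carry
40 0 marg 0.07 t [-0.84  0.51 -0.21] [0.16 0.42 1.93 0.76 1.96 1.49] start [ 0.34 -0.6   2.56  0.76  0.41  0.63]
40 30 marg 0.08 t [-0.87 -0.34 -0.36] [0.44 0.51 1.71 0.07 2.11 1.47] start [ 0.34 -0.6   2.56  0.76  0.41  0.63]
40 60 marg 0.08 t [-0.22 -0.92 -0.33] [ 0.73  0.45  1.81 -0.62  1.96  1.39] start [ 0.34 -0.6   2.56  0.76  0.41  0.63]
40 90 marg 0.04 t [ 0.6  -0.79 -0.13] [ 0.92  0.29  2.16 -1.28  1.63  1.64] start [ 0.34 -0.6   2.56  0.76  0.41  0.63]
60 30 marg 0.14 t [-0.95 -0.1  -0.28] [0.35 0.52 1.74 0.28 2.14 1.33] start [ 0.16 -0.49  2.5   1.05  0.78  0.03]
60 60 marg 0.15 t [-0.46 -0.8  -0.37] [ 0.63  0.48  1.74 -0.43  2.03  1.21] start [ 0.16 -0.49  2.5   1.05  0.78  0.03]
60 90 marg 0.17 t [ 0.39 -0.87 -0.28] [ 0.87  0.3   2.05 -1.06  1.66  1.34] start [ 0.16 -0.49  2.5   1.05  0.78
[... 1065 characters left out ...]
1.92  0.65  1.71 -0.84]
140 120 marg 0.38 t [ 0.22 -0.92 -0.33] [ 0.8   0.38  1.92 -0.94  1.73  0.56] start [ 0.17  0.17  1.92  0.65  1.71 -0.84]
160 120 marg 0.47 t [-0.02 -0.98 -0.21] [ 0.75  0.52  1.79 -0.85  1.94  0.35] start [ 0.25  0.28  1.8   0.48  1.85 -1.03]
160 150 marg 0.0 t [ 0.73 -0.58 -0.36] [ 0.87  0.13  2.21 -1.32  1.29  0.56] start [ 0.25  0.28  1.8   0.48  1.85 -1.03]
cradle 75 -20 [-0.43 -0.05  2.31 -1.03  0.71  0.71]
cradle 75 0 [-0.41  0.08  2.15 -0.82  0.98  0.35]
cradle 75 20 [-0.39  0.24  1.99 -0.74  1.26  0.12]
cradle -105 -20 [-0.87  0.42  1.76  0.36  1.62  2.55]
cradle -105 0 [-0.93  0.29  1.91  0.51  1.42  2.27]
cradle -105 20 [-1.01  0.2   2.05  0.72  1.28  1.92]
```

```bash
python3 - <<'E'
from pour import *
p,R,o=tcp(); G=np.array([.665,-.06,H]); t=R0.apply([0,0,1])
print("via",rel([.44,-.12,.24],R0)); P=grasp2tcp(G-.12*t,R0); print(P, "from via",rel(P,R0,np.array([.44,-.12,.24]),R0))
for P in([.44,-.12,.24],P): print(ik(np.array(P),R0,seed=[-.53,-.3,2.37,1.2,.7,-.2]))
E
```

```text
via [26.7, -167.6, 143.4, -0.177, 0.294, -0.586]
[ 0.58998858 -0.08730193  0.10436651] from via [-13.2, 20.6, 203.4, 0.0, 0.0, 0.0]
[array([-0.86875161, -0.70987695,  2.47196792,  0.92897048,  1.17613268,
        0.06409146])]
[array([-0.52666505, -0.17216309,  2.36601671,  1.24346732,  0.69337546,
       -0.22022204])]
```

```bash
python3 -m creep '[26.7,-167.6,143.4,-0.177,0.294,-0.586,0,26.7,-167.6,143.4,-0.177,0.294,-0.586,0,26.7,-167.6,143.4,-0.177,0.294,-0.586,0,26.7,-167.6,143.4,-0.177,0.294,-0.586,0,26.7,-167.6,143.4,-0.177,0.294,-0.586,0,26.7,-167.6,143.4,-0.177,0.294,-0.586,0,26.7,-167.6,143.4,-0.177,0.294,-0.586,0,26.7,-167.6,143.4,-0.177,0.294,-0.586,0]'
python3 -m creep '[-13.2,20.6,203.4,0,0,0,0,-13.2,20.6,203.4,0,0,0,0,-13.2,20.6,203.4,0,0,0,0,-13.2,20.6,203.4,0,0,0,0,-13.2,20.6,203.4,0,0,0,0,-13.2,20.6,203.4,0,0,0,0,-13.2,20.6,203.4,0,0,0,0]'
python3 log.py; python3 - <<'E'
from h import *
from rig import viewer
d=viewer.get_image("wrist");np.savez("pics/w1.npz",**d);cv2.imwrite("pics/w1.png",d["img"][...,::-1])
p=cloud(d); m=(p[...,0]>.61)&(p[...,0]<.72)&(p[...,1]>-.12)&(p[...,1]<0)&(p[...,2]<.09)
q=p[m&(p[...,2]>.066)];w=p[m&(p[...,2]>.012)&(p[...,2]<.062)]
for n,x in(("rim",q),("wall",w)):
    if len(x)>10: print(n,len(x),circ(x),x.min(0),x.max(0))
print("table z",np.nanmedian(p[m&(p[...,2]<.01)],0), tcp()[2]["joints"], tcp()[0])
E
```

```text
clock: 1.93
position: [0.4403, -0.1181, 0.2415]
tool_rot: [3.127, -0.907, 0.366]
wrist_force: [0.5, -0.5, 0.9]
grip_width: 1.001
grasp_force: 0.0
clock: 2.52
position: [0.5906, -0.087, 0.1022]
tool_rot: [3.14, -0.902, 0.355]
wrist_force: [0.0, 0.1, -0.4]
grip_width: 1.0
grasp_force: 0.0
rim 2640 (np.float64(0.6643518882241976), np.float64(-0.058935485716543), np.float64(0.029173033087946682)) [ 0.63404384 -0.08941566  0.06600362] [ 0.6964341  -0.02785789  0.07559949]
wall 7072 (np.float64(0.6630351463064075), np.float64(-0.05916335179834026), np.float64(0.027380607750878555)) [ 0.63392139 -0.08952568  0.0120006 ] [ 0.69470395 -0.03007845  0.06199583]
table z [ 0.63742816 -0.08355921 -0.00081497] [-0.52371004 -0.11658826  2.3213568   1.25453196  0.68656805 -0.23942824] [ 0.59104718 -0.08776987  0.10522056]
```

View pics/w1.png

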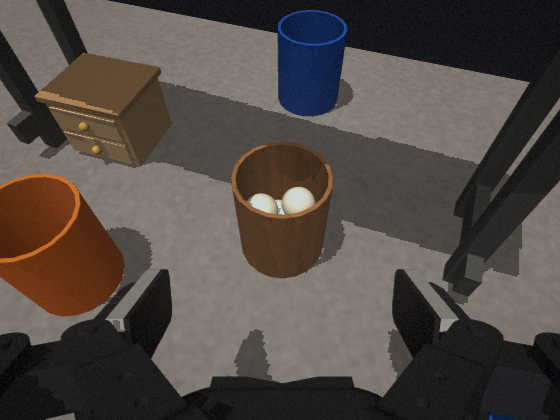

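The wrist view shows the cup at (283,210), centred between the open fingers, with the orange cup at (60,245) clear of them. The cup centre comes out at (0.665,-0.059) with the rim at 75.5 mm, matching the earlier measurement.

```bash
python3 - <<'E'
from pour import *
R=tcp()[1]; print((R.inv()*R0).as_rotvec(), rel(grasp2tcp([.665,-.0587,H],R0),R0))
E
```

```text
[0.00072497 0.00167544 0.00590282] [-0.7, -2.1, 120.2, 0.001, 0.002, 0.006]
```

```bash
python3 -m creep '[-0.5,-2,30,0,0,0.006,0,-0.7,-2,60,0,0,0.006,0,-0.7,-2,90,0,0,0.006,0,-0.7,-2,110,0,0,0.006,0,-0.7,-2,120,0,0,0.006,0,-0.7,-2,120,0,0,0.006,0,-0.7,-2,120,0,0,0.006,0]'
python3 -m creep '[0,0,0,0,0,0,255,0,0,0,0,0,0,255,0,0,0,0,0,0,255,0,0,0,0,0,0,255,0,0,0,0,0,0,255,0,0,0,0,0,0,255,0,0,0,0,0,0,255,0,0,0,0,0,0,255,0,0,0,0,0,0,255,0,0,0,0,0,0,255]'
python3 - <<'E'
from pour import *
t,_,o=tcp();R=tcp()[1];print(t-R.apply([0,0,GD]),(R.inv()*R0).as_rotvec(),o["joints"].round(2))
G=t-R.apply([0,0,GD])
for g in([.63,-.07,.08],[.5,-.07,.15]): print(rel(grasp2tcp(g,R0),R0))
E
```

```text
clock: 3.15
position: [0.6796, -0.0544, 0.035]
tool_rot: [3.133, -0.911, 0.354]
wrist_force: [0.2, -0.1, 0.6]
grip_width: 0.998
grasp_force: 0.0
clock: 3.98
position: [0.6793, -0.0539, 0.0344]
tool_rot: [3.135, -0.911, 0.353]
wrist_force: [-5.3, -1.4, 6.2]
grip_width: 0.713
grasp_force: 64.0
[ 0.66538941 -0.05885309  0.04590181] [ 0.00339775 -0.00358497  0.00222439] [-0.37  0.19  2.17  1.55  0.55 -0.47]
[4.2, -1.5, -50.2, 0.003, -0.004, 0.002]
[-15.3, -45.5, -189.8, 0.003, -0.004, 0.002]
```

```bash
python3 -m creep '[1,0,-8,0,0,0,255,3,-1,-22,0,0,0,255,4,-2,-38,0,0,0,255,4,-3,-54,0,0,0,255,1,-10,-75,0,0,0,255,-3,-17,-97,0,0,0,255,-6,-24,-120,0,0,0,255,-9,-31,-144,0,0,0,255,-12,-38,-166,0,0,0,255,-14,-43,-182,0,0,0,255,-15,-45,-190,0,0,0,255,-15,-45,-190,0,0,0,255]'
python3 log.py; python3 - <<'E'
from rig import viewer
from h import *
for n in("wrist","scene"):
    d=viewer.get_image(n);np.savez(f"pics/{n}2.npz",**d);cv2.imwrite(f"pics/{n}2.png",d["img"][...,::-1])
print(tcp()[0],tcp()[2]["joints"].round(2),tcp()[2]["wrist_force"])
E
```

```text
clock: 4.98
position: [0.512, -0.0649, 0.137]
tool_rot: [3.135, -0.908, 0.353]
wrist_force: [0.2, -0.6, -2.7]
grip_width: 0.716
grasp_force: 65.8
[ 0.51302484 -0.06480977  0.13654956] [-0.58 -0.42  2.49  1.11  0.78 -0.08] [-0.54170225 -1.2347779  -1.44187894]
```

View pics/wrist2.png

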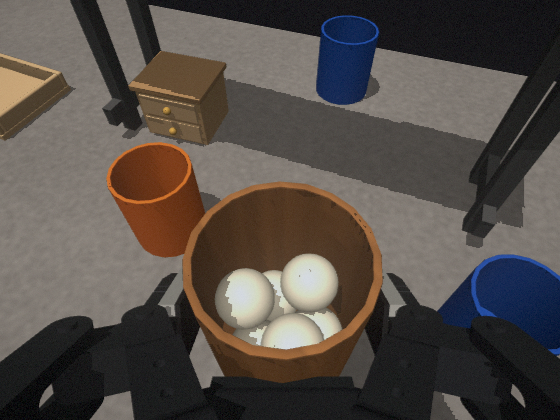

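The wrist view shows the cup held at (283,290) with the balls inside and everything else clear. Now I fit the cup in the tool frame and compute the carry and pour rows.

```bash
python3 - <<'E'
from pour import *
import pour
d=dict(np.load("pics/wrist2.npz"));p=cloud(d);t0,R,o=tcp()
G=t0-R.apply([0,0,GD])
m=(np.hypot(p[...,0]-G[0],p[...,1]-G[1])<.05)&(p[...,2]>.11)
c=p[m]; top=np.percentile(c[:,2],99.5);q=c[c[:,2]>top-.006]
A_=np.c_[q[:,:2],np.ones(len(q))]
print("G",G,"rim z",top,"rim circ",circ(q),q.min(0),q.max(0))
# outer wall axis fit
rim=np.array([*circ(q)[:2],top]); print("rim in tool",R.inv().apply(rim-G))
print("ut now",R.inv().apply([0,0,1]),ut)
E
```

```text
G [ 0.49916411 -0.06980522  0.14806545] rim z 0.20880179950794706 rim circ (np.float64(0.4814569400859772), np.float64(-0.07580130804848945), np.float64(0.03162842732192209)) [ 0.44918836 -0.10903623  0.20280262] [ 0.46829793 -0.05933801  0.21114949]
rim in tool [ 0.03634372 -0.00023803 -0.05212944]
ut now [ 0.78787987  0.00270457 -0.61582302] [ 0.78801075  0.         -0.61566148]
```

```bash
sed -i 's/H=.042/H=.046/' pour.py; python3 - <<'E'
from pour import *
d=dict(np.load("pics/wrist2.npz"));p=cloud(d);t0,R,o=tcp()
G=t0-R.apply([0,0,GD])
u,v=283,290
m=np.zeros(p.shape[:2],bool);m[180:345,180:385]=1
im=d["img"].astype(int);m&=(im[...,0]-im[...,2]>25)&(np.hypot(p[...,0]-G[0],p[...,1]-G[1])<.045)
c=p[m];print(len(c),np.percentile(c[:,2],[50,95,99,100]))
top=np.percentile(c[:,2],99);q=c[c[:,2]>top-.004];print(circ(q),q.min(0),q.max(0),"G",G)
# plane of rim
A_=np.c_[q[:,:2],np.ones(len(q))];print(np.linalg.lstsq(A_,q[:,2],rcond=None)[0])
print("carry target"); P,Rp=pose(100,90,0,.2)
mid=grasp2tcp([.46,.09,.16],Rup(60));print(rel(mid,Rup(60)));print(rel(P,Rp,mid,Rup(60)))
s=track(o["joints"],[(mid,Rup(60)),(P,Rp)],1);print(s)
E
```

```text
21303 [0.15899615 0.17705399 0.17762828 0.17883557]
(np.float64(0.49882958165765706), np.float64(-0.06878058661716227), np.float64(0.028971937923290652)) [ 0.46900159 -0.0994843   0.17362848] [ 0.53035527 -0.03802442  0.17883557] G [ 0.49916411 -0.06980522  0.14806545]
[-0.01343598 -0.00430833  0.18275131]
carry target
[18.5, -173.1, 3.6, 0.553, 0.001, -0.428]
[88.3, -125.4, 95.2, 0.55, 0.0, -0.43]
[[-0.38257049 -0.38748605  2.44336551  1.00726079  1.17552624 -0.32064984]
 [ 0.01917917 -0.13764722  2.22767137  0.91820768  1.36980726 -0.5045994 ]]
```

```bash
python3 -m creep '[1,-10,0,0.03,0,-0.02,255,3,-30,0,0.09,0,-0.07,255,6,-52,1,0.17,0,-0.13,255,8,-76,1,0.245,0,-0.19,255,11,-100,2,0.32,0,-0.25,255,13,-124,3,0.4,0,-0.31,255,16,-146,3,0.47,0,-0.36,255,18,-163,4,0.52,0,-0.4,255,18.5,-173,4,0.553,0,-0.428,255,18.5,-173,4,0.553,0,-0.428,255]'
python3 -m creep '[3,-5,4,0.02,0,-0.02,255,11,-16,12,0.07,0,-0.055,255,22,-31,24,0.137,0,-0.107,255,33,-47,36,0.206,0,-0.16,255,45,-64,48,0.28,0,-0.22,255,57,-81,61,0.355,0,-0.28,255,69,-98,74,0.43,0,-0.336,255,79,-112,85,0.49,0,-0.385,255,86,-122,93,0.535,0,-0.42,255,88.3,-125.4,95.2,0.55,0,-0.43,255,88.3,-125.4,95.2,0.55,0,-0.43,255]'
python3 log.py; python3 - <<'E'
from pour import *
import cv2
from rig import viewer
d=viewer.get_image("side");np.savez("pics/s3.npz",**d);cv2.imwrite("pics/s3.png",d["img"][...,::-1])
p,R,o=tcp();P,Rp=pose(100,90,0,.2);print(p-P,(R.inv()*Rp).as_rotvec(),R.apply(ut),o["joints"].round(2))
q,_=sel(cloud(d),d["img"],369,326,50,.05,.066);print(rect(q))
prev=(p,R);print("pour rows, cumulative from here")
for th,z in((15,.175),(30,.15),(45,.125),(60,.11),(75,.105),(90,.1),(105,.1),(120,.1)):
    P,Rp=pose(100,90,th,z);print(th,rel(P,Rp), Rp.apply([0,0,1]).round(2))
E
```

```text
clock: 5.92
position: [0.468, 0.104, 0.1479]
tool_rot: [-3.137, -0.907, 1.047]
wrist_force: [-1.0, -1.0, -3.2]
grip_width: 0.712
grasp_force: 65.8
clock: 6.83
position: [0.4242, 0.2782, 0.1595]
tool_rot: [-3.139, -0.908, 1.746]
wrist_force: [0.1, -0.1, -2.0]
grip_width: 0.715
grasp_force: 65.9
[ 6.32933342e-04  8.18642903e-05 -2.17184033e-04] [-0.00149626 -0.00043292 -0.00083196] [ 1.62805058e-03 -1.51992782e-04  9.99998663e-01] [ 0.02 -0.1   2.2   0.92  1.37 -0.51]
((425.97003173828125, 285.09588623046875), (140.6636962890625, 120.9686050415039), 16.027063369750977)
pour rows, cumulative from here
15 [-28.0, -2.5, 8.2, 0.026, -0.258, 0.035] [-0.14  0.59 -0.8 ]
30 [-54.1, -4.4, 14.6, 0.054, -0.516, 0.071] [-0.14  0.36 -0.92]
45 [-77.6, -6.3, 19.5, 0.082, -0.774, 0.107] [-0.14  0.11 -0.98]
60 [-90.4, -7.9, 17.7, 0.11, -1.032, 0.143] [-0.14 -0.15 -0.98]
75 [-92.3, -9.2, 9.8, 0.138, -1.289, 0.179] [-0.14 -0.39 -0.91]
90 [-91.5, -10.1, 2.7, 0.166, -1.547, 0.215] [-0.14 -0.62 -0.78]
105 [-84.3, -10.5, -5.9, 0.194, -1.805, 0.252] [-0.14 -0.8  -0.59]
120 [-75.1, -10.5, -12.4, 0.222, -2.063, 0.288] [-0.14 -0.92 -0.36]
```

View pics/s3.png

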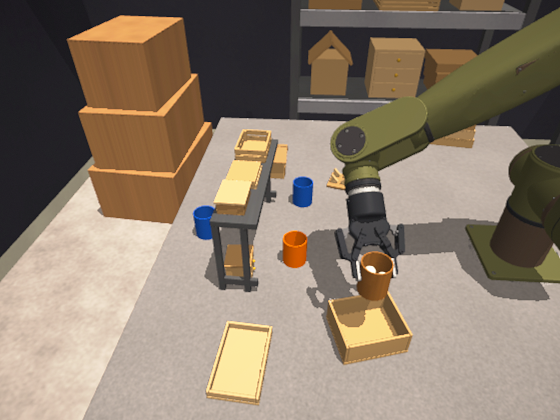

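The side view shows the upright cup over the box: the cup is at (376,275) and the box at (369,326), unmoved. Now the first part of the tip.

```bash
python3 -m creep '[-9,-1,3,0.009,-0.086,0.012,255,-18,-2,5.5,0.017,-0.172,0.023,255,-28,-2.5,8,0.026,-0.258,0.035,255,-37,-3,10.5,0.035,-0.344,0.047,255,-45.5,-4,12.5,0.045,-0.43,0.059,255,-54,-4.4,14.6,0.054,-0.516,0.071,255,-62,-5,16.5,0.063,-0.602,0.083,255,-70,-5.7,18,0.073,-0.688,0.095,255,-77.6,-6.3,19.5,0.082,-0.774,0.107,255,-82.5,-7,19.3,0.091,-0.86,0.119,255,-87,-7.5,18.7,0.1,-0.946,0.131,255,-90.4,-7.9,17.7,0.11,-1.032,0.143,255]'
python3 log.py; python3 - <<'E'
from pour import *
for th,z in((65,.108),(70,.106),(80,.102),(90,.1),(100,.1),(110,.1),(120,.1)):
    P,Rp=pose(100,90,th,z);print(th,rel(P,Rp))
E
```

```text
clock: 7.88
position: [0.4255, 0.2358, 0.0797]
tool_rot: [-2.996, 0.131, 1.676]
wrist_force: [0.0, 3.5, -0.8]
grip_width: 0.712
grasp_force: 66.0
65 [-2.9, -2.0, 2.7, 0.015, -0.087, 0.008]
70 [-5.5, -2.4, 2.3, 0.024, -0.173, 0.02]
80 [-9.9, -3.0, 0.8, 0.043, -0.345, 0.044]
90 [-13.7, -4.0, -3.4, 0.061, -0.517, 0.067]
100 [-16.5, -5.2, -10.3, 0.079, -0.689, 0.09]
110 [-18.1, -6.3, -17.5, 0.097, -0.861, 0.114]
120 [-18.4, -7.4, -25.0, 0.116, -1.033, 0.137]
```

```bash
python3 -m creep '[-3,-2,2.7,0.015,-0.087,0.008,255,-5.5,-2.4,2.3,0.024,-0.173,0.02,255,-8,-2.7,1.6,0.033,-0.259,0.032,255,-10,-3,0.8,0.043,-0.345,0.044,255,-12,-3.5,-1,0.052,-0.431,0.055,255,-13.7,-4,-3.4,0.061,-0.517,0.067,255,-15,-4.6,-7,0.07,-0.603,0.079,255,-16.5,-5.2,-10.3,0.079,-0.689,0.09,255,-17.3,-5.8,-14,0.088,-0.775,0.102,255,-18,-6.3,-17.5,0.097,-0.861,0.114,255,-18.3,-6.9,-21,0.106,-0.947,0.125,255,-18.4,-7.4,-25,0.116,-1.033,0.137,255]'
python3 -m creep '[0,0,0,0,0,0,255,0,0,0,0,0,0,255,0,0,0,0,0,0,255,0,0,0,0,0,0,255]'
python3 log.py; python3 - <<'E'
from pour import *
from rig import viewer
ims=[]
for n in("scene","side"):
    d=viewer.get_image(n);np.savez(f"pics/{n}4.npz",**d);im=d["img"][...,::-1]
    im=im[110:230,100:240] if n=="scene" else im[240:380,280:440]; ims.append(cv2.resize(im,(390,390*im.shape[0]//im.shape[1]))[:330])
h=min(i.shape[0] for i in ims);cv2.imwrite("pics/p4.png",np.hstack([i[:h] for i in ims]))
p,R,o=tcp();print(p,R.apply(ut),o["joints"].round(2))
E
```

```text
clock: 8.88
position: [0.4217, 0.2195, 0.1056]
tool_rot: [-2.734, 1.167, 1.861]
wrist_force: [0.1, -0.3, -0.9]
grip_width: 0.714
grasp_force: 66.3
clock: 9.22
position: [0.422, 0.2198, 0.1062]
tool_rot: [-2.74, 1.163, 1.857]
wrist_force: [-0.2, 0.8, -1.4]
grip_width: 0.716
grasp_force: 66.3
[0.42190115 0.21994967 0.10632793] [-0.00431318  0.8666264  -0.49893895] [ 0.72  0.48  1.77 -0.69  1.9   0.84]
```

View pics/p4.png

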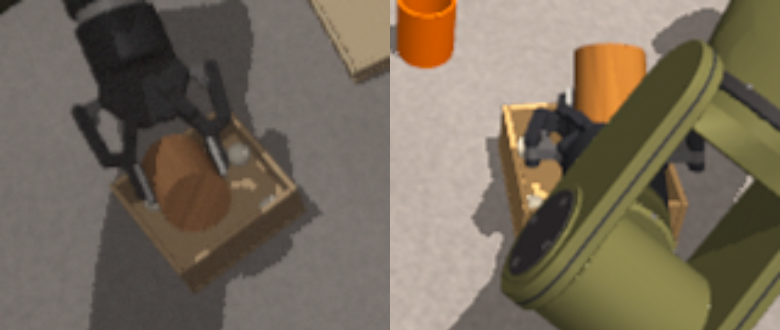

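The left panel shows the cup at (190,190) tipped in the box, with a ball visible at (238,152). The wrist load has fallen from 2.0 N to about 1.1 N, which is the empty weight. I'll shake briefly, lift, and look.

```bash
python3 -m creep '[6,0,0,0,-0.08,0,255,-6,0,0,0,0.08,0,255,6,0,0,0,-0.08,0,255,-6,0,0,0,0.08,0,255,6,0,0,0,-0.08,0,255,-6,0,0,0,0.08,0,255,0,0,0,0,0,0,255,0,0,0,0,0,0,255,0,0,0,0,0,0,255]'
python3 - <<'E'
from pour import *
p,R,o=tcp();print(p,o["wrist_force"]);print(rel(p+[0,0,.16],R))
E
```

```text
clock: 10.07
position: [0.4216, 0.2202, 0.1052]
tool_rot: [-2.734, 1.164, 1.864]
wrist_force: [-0.0, 0.1, -1.3]
grip_width: 0.716
grasp_force: 66.6
[0.42155758 0.22015644 0.10522692] [-0.04286909  0.09083782 -1.32946181]
[-147.0, -25.1, -58.1, 0.0, 0.0, 0.0]
```

```bash
python3 -m creep '[-25,-4,-10,0,0,0,255,-55,-9,-22,0,0,0,255,-85,-14.5,-34,0,0,0,255,-115,-20,-45,0,0,0,255,-138,-23.5,-54,0,0,0,255,-147,-25,-58,0,0,0,255,-147,-25,-58,0,0,0,255]'
python3 - <<'E'
from pour import *
from rig import viewer
d=viewer.get_image("scene");np.savez("pics/scene5.npz",**d)
im=d["img"][110:230,90:250,::-1];cv2.imwrite("pics/p5.png",cv2.resize(im,None,fx=4.5,fy=4.5,interpolation=cv2.INTER_CUBIC))
p,R,o=tcp();print(p,R.apply(ut),o["joints"].round(2),o["wrist_force"])
E
```

```text
clock: 10.65
position: [0.4221, 0.2207, 0.2704]
tool_rot: [-2.76, 1.16, 1.839]
wrist_force: [-0.5, 1.3, -1.6]
grip_width: 0.717
grasp_force: 66.6
[0.42160379 0.22024868 0.26772457] [-0.00372769  0.86811796 -0.49634394] [ 0.72  0.26  1.74 -0.77  2.09  0.66] [ 0.1781649  -0.02029335 -2.16074456]
```

View pics/p5.png

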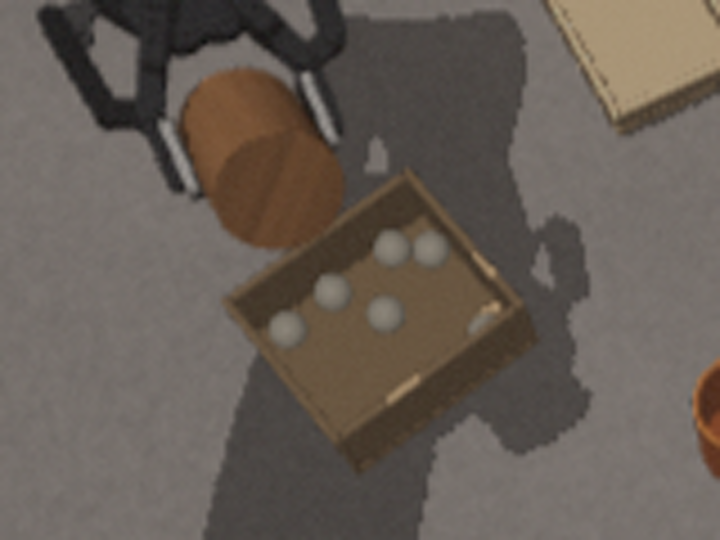

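The picture shows all six balls in the box, at (287,328), (332,292), (391,247), (431,248), (385,315) and (482,318). Next I refine the cradle and plan the lay-down.

```bash
cat > cr.py <<'E'
from pour import *
def crfit(p,c0=(.4515,-.309)):
    d=np.hypot(p[...,0]-c0[0],p[...,1]-c0[1]); m=(d<.065)&(p[...,2]>.006)&(p[...,2]<.045); q=p[m]; best=None
    for yaw in np.arange(68,83,.5):
        e=np.array([np.cos(A(yaw)),np.sin(A(yaw))]);n=np.array([-e[1],e[0]])
        a,b=q[:,:2]@e,q[:,:2]@n; L=np.percentile(a,[1,99]);B=np.percentile(b,[1,99])
        s=(L[1]-L[0])*(B[1]-B[0])
        if best is None or s<best[0]: best=(s,yaw,L[1]-L[0],B[1]-B[0],e*L.mean()+n*B.mean())
    t=q[q[:,2]>.028]; e=np.array([np.cos(A(best[1])),np.sin(A(best[1]))]);n=np.array([-e[1],e[0]])
    a,b=t[:,:2]@e,t[:,:2]@n; ct=e*(np.percentile(a,2)+np.percentile(a,98))/2+n*(np.percentile(b,2)+np.percentile(b,98))/2 if len(t)>5 else None
    return best,"tops",ct,len(t),len(q),q[:,2].max()
E
python3 - <<'E'
from cr import *
for f in("scene0","scene4","scene5","side0"): print(f,crfit(cloud(dict(np.load(f"pics/{f}.npz")))))
p,R,o=tcp();C=np.array([.4515,-.3095]);u=np.r_[np.cos(A(75)),np.sin(A(75)),0]
Rc=Rcr(ut,75,0)
def place(z): return grasp2tcp(np.r_[C,z]+u*(H-.0375),Rc)
q=o["joints"];V=[np.array([.46,.0,.26]),place(.15),place(.058)]
# via orientation: same tip 90 => halfway slerp
from scipy.spatial.transform import Slerp
Rv=Slerp([0,1],Ro.concatenate([R,Rc]))(.5)
seq=[]
for k in np.linspace(0,1,7)[1:]: seq.append((p+k*(V[1]-p),Slerp([0,1],Ro.concatenate([R,Rc]))(k)))
print(track(q,seq,1)); print(rel(V[1],Rc), "final",rel(V[2],Rc,V[1],Rc)); print(Rc.apply([0,0,1]),place(.15), Rc.as_euler("xyz"))
E
```

```text
scene0 ((np.float64(0.006047384123555398), np.float64(75.0), np.float64(0.08269971224972072), np.float64(0.07312460901066581), array([ 0.45051699, -0.31179161])), 'tops', array([ 0.45045386, -0.31171972]), 118, 1071, np.float64(0.04184291911389315))
scene4 ((np.float64(0.006056389067493384), np.float64(75.0), np.float64(0.08256781524115708), np.float64(0.0733504822648437), array([ 0.45054253, -0.3117266 ])), 'tops', array([ 0.45038193, -0.31160424]), 117, 1071, np.float64(0.04223656760222294))
scene5 ((np.float64(0.006056033025618558), np.float64(73.5), np.float64(0.08279560031968633), np.float64(0.07314438209561014), array([ 0.45054385, -0.31186535])), 'tops', array([ 0.45058669, -0.31159028]), 121, 1073, np.float64(0.04181136563711174))
side0 ((np.float64(0.006030871510279561), np.float64(74.0), np.float64(0.08349438957921584), np.float64(0.07223085935082779), array([ 0.45230881, -0.30668128])), 'tops', array([ 0.45247339, -0.30805336]), 52, 361, np.float64(0.039089571776790843))
[[ 0.59009724  0.12115907  1.89702682 -0.76964257  1.9402598   0.65757548]
 [ 0.42861632  0.01142043  2.01408641 -0.78914881  1.78631907  0.61674899]
 [ 0.23977011 -0.07168237  2.09830104 -0.80771489  1.62167983  0.54737   ]
 [ 0.03008022 -0.11493426  2.1436315  -0.81282306  1.4479938   0.45468546]
 [-0.18593435 -0.10751172  2.14490621 -0.79406297  1.27535163  0.34418429]
 [-0.3903871  -0.0479363   2.10016844 -0.74510241  1.12090834  0.21886822]]
[-85.6, 92.9, 534.9, 0.051, 0.537, 0.231] final [56.6, 0.0, 72.5, 0.0, 0.0, 0.0]
[-0.15934492 -0.59468332 -0.78801075] [ 0.45072021 -0.31241021  0.1352642 ] [3.14159265 0.66322512 1.30899694]
```

```bash
python3 -m creep '[-2,2,13,0.001,0.013,0.006,255,-6,6,37,0.003,0.037,0.016,255,-12,12,75,0.007,0.075,0.032,255,-18,19,112,0.011,0.113,0.048,255,-24,26,150,0.014,0.15,0.065,255,-30,32,187,0.018,0.188,0.081,255,-36,39,225,0.021,0.226,0.097,255,-42,45,262,0.025,0.263,0.113,255,-48,52,300,0.029,0.301,0.13,255,-54,58,337,0.032,0.338,0.146,255,-59,64,370,0.035,0.371,0.16,255,-63,69,395,0.038,0.397,0.17,255]'
python3 log.py; python3 - <<'E'
from cr import *
u=np.r_[np.cos(A(74.5)),np.sin(A(74.5)),0];Rc=Rcr(ut,74.5,0)
P=grasp2tcp(np.r_[.4513,-.3095,.12]+u*(H-.0375),Rc);print(rel(P,Rc),tcp()[2]["joints"].round(2))
E
```

```text
clock: 11.7
position: [0.4401, -0.1761, 0.1663]
tool_rot: [-3.086, 0.806, 1.4]
wrist_force: [-0.4, -0.4, -2.0]
grip_width: 0.715
grasp_force: 66.6
[-47.7, 41.0, 135.9, 0.011, 0.145, 0.07] [-0.08 -0.09  2.13 -0.81  1.36  0.41]
```

```bash
python3 -m creep '[-12,10,34,0.003,0.036,0.017,255,-24,20.5,68,0.006,0.072,0.035,255,-36,31,102,0.009,0.11,0.053,255,-44,38,125,0.011,0.135,0.065,255,-47.7,41,136,0.011,0.145,0.07,255,-47.7,41,136,0.011,0.145,0.07,255,-47.7,41,136,0.011,0.145,0.07,255]'
python3 log.py; python3 - <<'E'
from cr import *
from rig import viewer
S={}
for n in("wrist","side","scene"):
    d=viewer.get_image(n);np.savez(f"pics/{n}6.npz",**d);S[n]=d
p,R,o=tcp();G=p-R.apply([0,0,GD]);print("G",G,"u",R.apply(ut),np.degrees(np.arctan2(*R.apply(ut)[1::-1])),"cup_mid",G-R.apply(ut)*(H-.0375),o["joints"].round(2))
im=np.hstack([cv2.resize(S["wrist"]["img"],(400,300)),cv2.resize(S["side"]["img"][110:230,250:410],(400,300),interpolation=cv2.INTER_CUBIC)])
cv2.imwrite("pics/p6.png",im[...,::-1])
# lying cup in scene: fit top line of cylinder
for n in("scene","side"):
    c=cloud(S[n]);m=(np.hypot(c[...,0]-.4513,c[...,1]+.3095)<.06)&(c[...,2]>.125)&(c[...,2]<.16)
    i=S[n]["img"].astype(int);m&=(i[...,0]-i[...,2]>25);q=c[m]
    if len(q)>20: print(n,len(q),q.min(0),q.max(0),rect(q))
for z in(.07,.0578): print(rel(grasp2tcp(np.r_[.4513,-.3095,z]+np.array([np.cos(A(74.5)),np.sin(A(74.5)),0])*(H-.0375),Rcr(ut,74.5,0)),Rcr(ut,74.5,0)))
E
```

```text
clock: 12.28
position: [0.4519, -0.3099, 0.1066]
tool_rot: [3.141, 0.664, 1.301]
wrist_force: [-0.4, -0.4, -1.2]
grip_width: 0.72
grasp_force: 66.6
G [ 0.45674199 -0.29781867  0.12302571] u [ 0.26274087  0.96486562 -0.00125477] 74.76722942439885 cup_mid [ 0.4545087  -0.30602002  0.12303638] [-0.39  0.02  2.08 -0.77  1.08  0.27]
scene 901 [ 0.41478262 -0.35016388  0.1262822 ] [ 0.48643598 -0.27188716  0.15610972] ((452.3203125, -308.89935302734375), (71.23870849609375, 60.08561325073242), 74.00125122070312)
side 34 [ 0.4324622  -0.28513557  0.12634673] [ 0.49108241 -0.25766895  0.15167631] ((462.2066650390625, -271.8705139160156), (15.755712509155273, 59.63691711425781), 75.64524841308594)
[29.4, -2.4, 44.3, 0.006, 0.001, 0.002]
[36.9, -2.5, 53.9, 0.006, 0.001, 0.002]
```

View pics/p6.png

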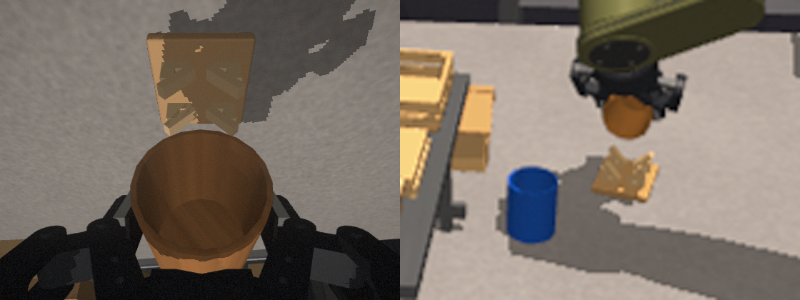

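The left panel shows the cup empty at (200,190), in line with the cradle at (200,80). The right panel shows it above the V rests at (627,175). I lower it slowly.

```bash
python3 -m creep '[6,-1,9,0.003,0,0.001,255,13,-2,19,0.006,0.001,0.002,255,20,-2.4,29,0.006,0.001,0.002,255,25,-2.4,37,0.006,0.001,0.002,255,29.5,-2.4,44,0.006,0.001,0.002,255,33,-2.5,48.5,0.006,0.001,0.002,255,35,-2.5,51.5,0.006,0.001,0.002,255,35,-2.5,51.5,0.006,0.001,0.002,255,35,-2.5,51.5,0.006,0.001,0.002,255]'
python3 log.py; python3 - <<'E'
from cr import *
p,R,o=tcp();G=p-R.apply([0,0,GD]);print("cup_mid",G-R.apply(ut)*(H-.0375),R.apply(ut),o["wrist_force"],o["moment"]); print(rel(p-[0,0,.001],R))
E
```

```text
clock: 13.18
position: [0.4506, -0.3138, 0.0465]
tool_rot: [3.141, 0.664, 1.298]
wrist_force: [-0.8, 0.2, -1.7]
grip_width: 0.718
grasp_force: 66.6
cup_mid [ 0.45145447 -0.31087721  0.06128311] [ 2.69373897e-01  9.63035508e-01 -5.60004810e-04] [-0.77377701  0.24107733 -1.73189181] [ 0.45586046 -0.09701494 -0.01173718]
[0.6, -0.0, 0.8, 0.0, 0.0, 0.0]
```

```bash
for i in 1; do python3 -m creep '[1.2,0,1.6,0,0,0,255,1.2,0,1.6,0,0,0,255,1.2,0,1.6,0,0,0,255]'; python3 -m creep '[0.6,0,0.8,0,0,0,255,0.6,0,0.8,0,0,0,255,0.6,0,0.8,0,0,0,255]';python3 -m creep '[0.6,0,0.8,0,0,0,255,0.6,0,0.8,0,0,0,255,0.6,0,0.8,0,0,0,255]'; done
```

```text
clock: 13.43
position: [0.451, -0.314, 0.0453]
tool_rot: [3.139, 0.664, 1.297]
wrist_force: [-0.2, -0.6, 1.1]
grip_width: 0.719
grasp_force: 66.7
clock: 13.68
position: [0.4511, -0.3141, 0.0451]
tool_rot: [3.139, 0.665, 1.296]
wrist_force: [-2.1, 1.9, 5.3]
grip_width: 0.718
grasp_force: 67.4
clock: 13.93
position: [0.4511, -0.3142, 0.045]
tool_rot: [3.139, 0.666, 1.295]
wrist_force: [-3.9, 5.0, 11.4]
grip_width: 0.719
grasp_force: 68.1
```

Contact is made, at about 12 N. I relax slightly, confirm the settled pose, and then release.

```bash
python3 -m creep '[-0.6,0,-0.8,0,0,0,255,-0.6,0,-0.8,0,0,0,255,-0.6,0,-0.8,0,0,0,255]'
python3 - <<'E'
from cr import *
from rig import viewer
d=viewer.get_image("scene");np.savez("pics/scene7.npz",**d)
c=cloud(d);m=(np.hypot(c[...,0]-.4513,c[...,1]+.3095)<.06)&(c[...,2]>.062)&(c[...,2]<.1);i=d["img"].astype(int);m&=(i[...,0]-i[...,2]>25);q=c[m]
print(len(q),q.max(0),rect(q)); p,R,o=tcp();G=p-R.apply([0,0,GD]);print("cup_mid",G-R.apply(ut)*(H-.0375),R.apply(ut),o["wrist_force"])
E
```

```text
clock: 14.18
position: [0.4511, -0.3141, 0.045]
tool_rot: [3.139, 0.665, 1.296]
wrist_force: [-1.8, 2.8, 7.4]
grip_width: 0.718
grasp_force: 67.6
797 [ 0.48434394 -0.27735244  0.09374939] ((450.5540466308594, -313.99127197265625), (71.57061767578125, 60.80604553222656), 73.8738021850586)
cup_mid [ 0.45188948 -0.3112193   0.05980008] [ 0.26964564  0.96295759 -0.00197734] [-2.91627536  3.05965661  7.37567491]
```

```bash
python3 -m creep '[-0.4,0,-0.5,0,0,0,255,-0.4,0,-0.5,0,0,0,255,-0.4,0,-0.5,0,0,0,60,-0.4,0,-0.5,0,0,0,50,-0.4,0,-0.5,0,0,0,30,-0.4,0,-0.5,0,0,0,0,-0.4,0,-0.5,0,0,0,0,-0.4,0,-0.5,0,0,0,0,-0.4,0,-0.5,0,0,0,0,-0.4,0,-0.5,0,0,0,0]'
python3 - <<'E'
from cr import *
from rig import viewer
d=viewer.get_image("scene");np.savez("pics/scene8.npz",**d)
c=cloud(d);m=(np.hypot(c[...,0]-.4513,c[...,1]+.3095)<.06)&(c[...,2]>.062)&(c[...,2]<.1);i=d["img"].astype(int);m&=(i[...,0]-i[...,2]>25);q=c[m]
print(len(q),q.max(0),rect(q)); p,R,o=tcp();print(o["wrist_force"],o["grip_width"])
E
```

```text
clock: 15.07
position: [0.4505, -0.3137, 0.0441]
tool_rot: [3.141, 0.664, 1.298]
wrist_force: [-0.3, 0.0, 0.2]
grip_width: 0.998
grasp_force: 0.0
827 [ 0.48627703 -0.27362635  0.09300039] ((450.0651550292969, -313.44970703125), (71.33692169189453, 60.86151123046875), 74.05207824707031)
[ 0.36411229 -0.16410071 -0.32990882] 0.9991389714447624
```

```bash
python3 -m creep '[0,0,-8,0,0,0,0,0,0,-20,0,0,0,0,0,0,-40,0,0,0,0,0,0,-65,0,0,0,0,0,0,-90,0,0,0,0,0,0,-120,0,0,0,0,0,0,-150,0,0,0,0,0,0,-170,0,0,0,0,0,0,-170,0,0,0,0,0,0,-170,0,0,0,0,0,0,-170,0,0,0,0]'
python3 - <<'E'
from cr import *
from rig import viewer
d=viewer.get_image("scene");np.savez("pics/scene9.npz",**d)
c=cloud(d);m=(np.hypot(c[...,0]-.4513,c[...,1]+.3095)<.06)&(c[...,2]>.062)&(c[...,2]<.1);i=d["img"].astype(int);m&=(i[...,0]-i[...,2]>25);q=c[m]
print(len(q),q.max(0),rect(q));q,_=sel(c,i,165,172,38,.05,.07);print(rect(q));q,_=sel(c,i,230,110,32,.012,.04);print(rect(q));print(tcp()[0])
cv2.imwrite("pics/p9.png",d["img"][...,::-1])
E
```

```text
clock: 16.03
position: [0.4781, -0.2126, 0.1774]
tool_rot: [-3.141, 0.664, 1.299]
wrist_force: [0.0, -0.1, -0.2]
grip_width: 0.999
grasp_force: 0.0
887 [ 0.48787548 -0.26854774  0.09398993] ((450.47039794921875, -311.67333984375), (74.8275146484375, 61.388919830322266), 74.2453842163086)
((435.3349304199219, 244.52049255371094), (140.04893493652344, 120.39230346679688), 7.54472541809082)
((681.8128662109375, 368.3666076660156), (164.04010009765625, 101.07757568359375), 86.0498275756836)
[ 0.47760136 -0.21287567  0.17674096]
```

View pics/p9.png

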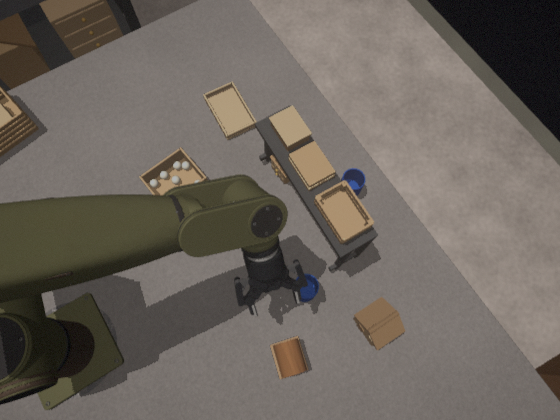

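The picture shows the cup lying in the cradle at (290,358) and six balls in the box. But the box at (175,182) has been moved about 38 mm by the pour, more than the 30 mm allowed. The fit rates it now at (0.435,0.245), yaw 7.5°, against (0.4255,0.2815) at the start. I'll push it back gently with both open fingers flat against its -y wall.

```bash
python3 - <<'E'
from cr import *
for f in("scene0","scene2","scene4","scene5","scene6","scene7","scene9"):
    d=dict(np.load(f"pics/{f}.npz"));c=cloud(d);i=d["img"].astype(int)
    m=(c[...,0]>.3)&(c[...,0]<.55)&(c[...,1]>.13)&(c[...,1]<.42)&(c[...,2]>.052)&(c[...,2]<.068)&(i[...,0]-i[...,2]>15);print(f,rect(c[m]))
d=dict(np.load("pics/side6.npz"));c=cloud(d);i=d["img"].astype(int);m=(c[...,0]>.3)&(c[...,0]<.55)&(c[...,1]>.13)&(c[...,1]<.42)&(c[...,2]>.052)&(c[...,2]<.066)&(i[...,0]-i[...,2]>15);print("side6",rect(c[m]))
R=frame([0,0,-1],[np.cos(A(7.5)),np.sin(A(7.5)),0]);p,R1,o=tcp()
V=[np.array([.45,-.03,.22]),np.array([.448,.135,.12]),np.array([.448,.135,.03])]
print(rel(V[0],R),rel(V[1],R,V[0],R),rel(V[2],R,V[1],R));
for v in V: print([q.round(2) for q in ik(v,R,n=12)],o["joints"].round(2))
E
```

```text
scene0 ((425.4628601074219, 281.48193359375), (140.17657470703125, 123.0735855102539), 16.06623649597168)
scene2 ((425.50732421875, 281.5201416015625), (140.6632843017578, 123.25662231445312), 16.709228515625)
scene4 ((435.2225341796875, 244.0292205810547), (140.11944580078125, 120.92037963867188), 7.279776096343994)
scene5 ((435.2114562988281, 244.42236328125), (139.74868774414062, 122.52928161621094), 7.587247371673584)
scene6 ((435.23455810546875, 244.4768524169922), (139.8015899658203, 121.53597259521484), 7.584067344665527)
scene7 ((435.17279052734375, 244.59567260742188), (139.92214965820312, 122.99947357177734), 7.319276809692383)
scene9 ((435.407958984375, 243.96890258789062), (140.04893493652344, 121.5051040649414), 7.54472541809082)
side6 ((435.97216796875, 247.46868896484375), (140.7595672607422, 122.81385803222656), 7.006065845489502)
[106.3, -76.0, -137.9, -0.136, 0.654, -0.388] [163.8, 19.6, 100.0, 0.0, 0.0, 0.0] [0.0, 0.0, 90.0, 0.0, 0.0, 0.0]
[array([-0.18, -0.33,  2.09, -0.  ,  1.38, -0.31])] [-0.2  -0.05  2.03 -0.69  1.3   0.31]
[array([ 0.18, -0.21,  2.17, -0.  ,  1.19,  0.05])] [-0.2  -0.05  2.03 -0.69  1.3   0.31]
[array([ 0.18, -0.1 ,  2.24, -0.  ,  1.  ,  0.05])] [-0.2  -0.05  2.03 -0.69  1.3   0.31]
```

```bash
python3 -m creep '[10,-5,-30,0,0.03,0,0,30,-20,-60,-0.03,0.15,-0.08,0,50,-36,-75,-0.06,0.26,-0.15,0,70,-50,-95,-0.09,0.38,-0.22,0,90,-65,-118,-0.115,0.5,-0.3,0,106,-76,-138,-0.136,0.62,-0.37,0,106.3,-76,-138,-0.136,0.654,-0.388,0,106.3,-76,-138,-0.136,0.654,-0.388,0,106.3,-76,-138,-0.136,0.654,-0.388,0]'
python3 -m creep '[20,2,5,0,0,0,0,50,6,20,0,0,0,0,85,10,45,0,0,0,0,120,14,70,0,0,0,0,150,18,90,0,0,0,0,164,19.6,100,0,0,0,0,164,19.6,125,0,0,0,0,164,19.6,155,0,0,0,0,164,19.6,180,0,0,0,0,164,19.6,190,0,0,0,0,164,19.6,190,0,0,0,0,164,19.6,190,0,0,0,0]'
python3 - <<'E'
from cr import *
from rig import viewer
p,R,o=tcp();print(p,o["wrist_force"],o["joints"].round(2))
n=R.apply([1,0,0]);c=np.array([.4355,.2455]);print("gap TCP->wall",(c-p[:2])@n[:2]-.06,"lateral",(c-p[:2])@R.apply([0,1,0])[:2],n)
E
```

```text
clock: 16.83
position: [0.4501, -0.0313, 0.2199]
tool_rot: [-3.141, 0.003, 1.697]
wrist_force: [-0.4, 0.5, 0.1]
grip_width: 0.996
grasp_force: 0.0
clock: 17.83
position: [0.449, 0.135, 0.0306]
tool_rot: [3.141, 0.002, 1.701]
wrist_force: [0.2, 0.6, -0.8]
grip_width: 1.005
grasp_force: 0.0
[0.44897013 0.13503347 0.03062781] [ 0.24007504  0.61837756 -0.75769471] [ 0.18 -0.06  2.2  -0.    1.    0.05]
gap TCP->wall 0.051279705279561175 lateral 0.0010389496309079604 [-0.13030247  0.99147239 -0.00193934]
```

```bash
python3 -m creep '[10,0,0,0,0,0,0,20,0,0,0,0,0,0,28,0,0,0,0,0,0,33,0,0,0,0,0,0,36,0,0,0,0,0,0,39,0,0,0,0,0,0,42,0,0,0,0,0,0,45,0,0,0,0,0,0,48,0,0,0,0,0,0,51,0,0,0,0,0,0,54,0,0,0,0,0,0,56,0,0,0,0,0,0]'
cat > bx.py <<'E'
from cr import *
from rig import viewer
for n in("scene","side"):
    d=viewer.get_image(n);c=cloud(d);i=d["img"].astype(int)
    m=(c[...,0]>.3)&(c[...,0]<.55)&(c[...,1]>.13)&(c[...,1]<.42)&(c[...,2]>.052)&(c[...,2]<.067)&(i[...,0]-i[...,2]>15);print(n,rect(c[m]))
    np.savez(f"pics/last_{n}.npz",**d)
print(tcp()[0],tcp()[2]["wrist_force"])
E
python3 bx.py
```

```text
clock: 18.83
position: [0.4423, 0.1908, 0.0313]
tool_rot: [3.139, 0.001, 1.702]
wrist_force: [-0.0, -4.2, 2.6]
grip_width: 0.999
grasp_force: 2.1
scene ((439.5181579589844, 223.25535583496094), (139.87574768066406, 49.48719787597656), 10.048956871032715)
side ((434.1748962402344, 261.7349853515625), (140.3047332763672, 124.9104995727539), 7.709436893463135)
[0.44218662 0.19110815 0.03114725] [ 0.59618054 -0.74307081  0.96113543]
```

```bash
python3 -m creep '[3,0,0,0,0,0,0,6,0,0,0,0,0,0,9,0,0,0,0,0,0,12,0,0,0,0,0,0,15,0,0,0,0,0,0,18,0,0,0,0,0,0,20,0,0,0,0,0,0,22,0,0,0,0,0,0,22.5,0,0,0,0,0,0]'
python3 bx.py
```

```text
clock: 19.68
position: [0.439, 0.2133, 0.031]
tool_rot: [3.139, 0.001, 1.702]
wrist_force: [1.0, -4.6, 3.1]
grip_width: 1.001
grasp_force: 2.1
scene ((434.4742431640625, 249.15701293945312), (138.5756072998047, 54.735877990722656), 9.098492622375488)
side ((431.1300048828125, 282.9105529785156), (140.56956481933594, 126.20744323730469), 7.669415473937988)
[0.43894558 0.2132931  0.03091588] [ 0.82010406 -2.68406821  1.65048997]
```

Side view now gives (431,283) mm against (426.6,284.4) at the start, so the box is within 5 mm. I back off, raise the arm and check everything.

```bash
python3 -m creep '[-4,0,0,0,0,0,0,-12,0,0,0,0,0,0,-25,0,0,0,0,0,0,-45,0,0,0,0,0,0,-65,0,-8,0,0,0,0,-85,0,-30,0,0,0,0,-105,0,-60,0,0,0,0,-125,0,-95,0,0,0,0,-150,0,-130,0,0,0,0,-170,0,-160,0,0,0,0,-170,0,-170,0,0,0,0,-170,0,-170,0,0,0,0]'
python3 -m creep '[0,0,0,0,0,0,0,0,0,0,0,0,0,0,0,0,0,0,0,0,0]'
python3 bx.py; python3 - <<'E'
from h import *
d=dict(np.load("pics/last_scene.npz"));s=dict(np.load("pics/last_side.npz"))
c=cloud(d);m=(np.hypot(c[...,0]-.4513,c[...,1]+.3095)<.06)&(c[...,2]>.062)&(c[...,2]<.1);print(c[m].max(0),rect(c[m]))
a=cv2.resize(d["img"],(400,300));b=cv2.resize(s["img"][230:380,290:490],(400,300),interpolation=cv2.INTER_CUBIC)
cv2.imwrite("pics/fin.png",np.hstack([a,b])[...,::-1])
for n,u,v,r,lo,hi in(("house",380,323,30,.02,.13),("tray",230,110,32,.012,.04)):
    q,_=sel(c,d["img"],u,v,r,lo,hi);print(n,rect(q))
q,_=sel(cloud(s),s["img"],238,260,20,.01,.065);print("chest",rect(q))
E
```

```text
clock: 20.78
position: [0.4628, 0.0437, 0.2048]
tool_rot: [3.132, 0.001, 1.699]
wrist_force: [0.2, 0.5, 0.1]
grip_width: 0.997
grasp_force: 0.0
clock: 21.03
position: [0.4593, 0.0453, 0.1984]
tool_rot: [-3.139, 0.0, 1.703]
wrist_force: [0.1, 0.7, 0.1]
grip_width: 0.999
grasp_force: 0.0
scene ((363.8590087890625, 272.792236328125), (5.7747297286987305, 68.01873779296875), 7.556983947753906)
side ((430.98907470703125, 285.6188659667969), (140.18228149414062, 122.33047485351562), 7.820831775665283)
[0.45973869 0.04525806 0.19902289] [ 0.20665643 -0.00803256 -0.24973276]
[ 0.48929741 -0.268556    0.09293839] ((450.61749267578125, -311.70751953125), (75.06656646728516, 60.9046630859375), 73.92174530029297)
house ((675.4244995117188, -361.3056335449219), (96.51151275634766, 85.77601623535156), 89.01786041259766)
tray ((681.728515625, 369.704345703125), (164.47442626953125, 100.48487854003906), 86.10530090332031)
chest ((715.3345336914062, 133.99539184570312), (106.77413940429688, 91.93569946289062), 86.66158294677734)
```

View pics/fin.png

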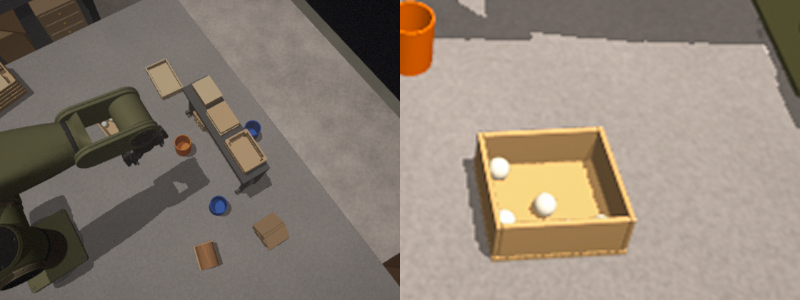

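The right panel shows the box upright with balls at (499,168), (545,205), (506,216) and (601,218), the other two presumably hidden behind its near wall. The left panel shows the cup in the cradle at (205,255). The house, tray and chest have not moved, so I hand in.

```bash
python3 -c "
from rig import job;print(job.close_job())"
```

```text
the job is handed in; nothing more can be done
None
```

Job handed in, with no verdict returned: all six balls were seen in the deep box after the pour (four in the last view), the box, shoved about 38 mm by the pour, was pushed back to within about 5 mm of its start, the empty cup lies released midway along the cradle's groove, and the chest, tray and house did not move.

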